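Hold the pitch gauge on a rail offcut

ROBOT

A 6-joint arm with a two-finger parallel gripper is mounted at the origin on the work surface; the furniture and walls round the work are solid. World frame = base frame: x ahead of the robot, y to its left, z up, the work surface at z = 0. Lengths are in m, angles in rad, forces in N, time in s.
With the tool pointing down it reaches from about 0.25 to 0.725 m from the base axis. Payload 4 kg.
Tool frame: the origin (TCP) lies on the mounting face of the last link; the fingertips stand 173 mm ahead of it and the grasp point (between the pads) lies 155 mm ahead of it; z points along the fingers, y is the direction in which the jaws open and shut (so a half turn about z gives the same grasp; the last joint's range is limited). The gripper opens to 85 mm and grips with 20 to 120 N. Pads are 22 mm wide; open, the fingers measure 114 mm over their backs; the gripper's body (76 mm by 85 mm) begins 54 mm behind the grasp point. The pads swing forward as they close: fully open they stand 13 mm farther back than shut.
Start: joints at [-1.23, 0.241, 0.005, 1.335, 0, 1.571], TCP at [0.167, -0.471, 0.405] pointing down, gripper open.
Joint ranges: [-2.72, 2.72], [-1.05, 1.87], [-1.09, 1.28], [-1.99, 2.15], [-1.42, 1.44], [-3.14, 3.14]. Speed limits (rad/s): [2.79, 2.79, 3.14, 3.14, 3.14, 3.14].

INTERFACE

Orientations are given as a 3x3 rotation matrix whose columns are the frame's x, y, z axes.
In Python, from rig import robot gives the robot as it stands. The module is installed in compiled form; this text tells all that it offers.
- The arm moves only by the tool jog_arm, never from a script. Its arguments are lists of equal length, an entry for each row: "offset": the shift along the tool's x, y, z in cm, a list of three; "dr": the turn, a rotation vector about the tool's x, y, z in rad, a list of three; "hand": the closure, from 0 (fully open) to 1 (shut). In form: {"offset": [[x, y, z], ...], "dr": [[ax, ay, az], ...], "hand": [hand, ...]}. A call has 1 to 12 rows; each row shifts and turns the commanded pose from where the row before left it, along the tool's axes as they then stand; what a row does not reach is not made up. A row lasts 1/12 s, in which the tool goes at most 41.7 mm and 7.16 degrees, less where a joint would pass 70% of its speed; a pose out of reach is approached as far as the arm can. A call with a gripper value outside its range is refused whole. The fingers move at their own pace and stop on an object; the grip force is fixed at half the most. Time passes only in rows, so rows that do not move let the fingers close. It gives the time, the measured TCP pose, the force and the opening at its end, in the units of the state.
- robot.read_state(): the state, without advancing time (a new reading comes with each control period).
- robot.read_camera(name): name is "side" or "top" or "wrist"; returns (picture, depth): 480x640x3 uint8, red, green, blue; 480x640 float32, m along the optical axis (not along the pixel's ray), 0 where there is no reading.
- robot.camera_params(name): a dict with "fx", "fy", "cx", "cy" (pixels), "k1" (the pictures are not rectified: a ray, as slopes to the right and down, at radius r is drawn at 1 + k1 r^2 times it, then the intrinsics apply), "R" (3x3) and "t" (3): a world point X has camera coordinates R X + t; the wrist camera has in their place "tool_from_camera" (4x4, takes a point from camera to tool coordinates, whose origin is the TCP and whose axes are the flange's). Camera axes: x right, y down, z forward; pixel columns grow to the right and rows downward; lengths in m; the calibration is good to about 2 mm. A picture is of the moment at which its call begins: read the wrist's pose just before it. camera_params takes no time and is no camera call.
- robot.job_done(): hands the job in, once; it reports no verdict.
The state is a dict: "t": time; "joint_pos": joint angles; "joint_velocities": joint speeds; "joint_torque": joint torques, N m; "eef_pos": TCP position; "ee_rot": TCP orientation; "ft_force": force on the tool from outside, world axes, zero at the start; "moment": the same for the moment, N m; "grip_width": opening from 0.0 (shut) to 1.0 (fully open).
Only numpy, scipy, OpenCV 4.12 (cv2) and the standard library are available. Lean on these libraries where they do the work, as an engineer would, in place of code of your own. Each camera call takes 0.05 s, during which the arm holds its last target.

TASK

Slide the round-topped timber offcut along the bench, without lifting it, until its far end butts squarely against the wooden bench stop. Then pick up the angle gauge by its top tab, rest the middle of its foot squarely across the rounded crown of the offcut, and rock it until the hanging pointer settles on the clip-on mark. Finish still gripping it there, pressed lightly on the wood so that I can scribe the pitch line, and leave the mug, the roll of tape and the black pot beside the notebook where they are.

Things in the scene. Friction and masses are not known exactly. Their poses are not given: they have to be found in the camera images.
- stop: Dark wooden batten screwed to the bench at the back, 24 (x) x 200 (y) x 28 high mm. Origin: centre of its underside; its flat front face is 12 mm towards -x of the origin. Fixed.
- timber: Loose offcut of plain light-wood rail, about 0.4 kg, 110 mm long along its x, 90 mm wide along its y, 70 mm high, standing on the bench between robot and stop with its x roughly towards the stop. Origin: centre of its underside. End faces are flat. Section: a rounded ridge of 35 mm radius, 70 mm wide, running the whole length, off-centre by 10 mm to +y (from y = -25 to +45 mm), and on the -y side a shoulder 20 mm wide and 30 mm high.
- timber_end (a point): Centre of the timber's far end face across its width, 15 mm above the bench, 55 mm along +x of the timber's origin. When the timber is home this lies on the stop's front face.
- crown_axis (a point): Middle of the centre line of the timber's rounded ridge: the ridge surface lies 35 mm from this line (its top is 35 mm above this point, 70 mm above the bench). The line runs along the timber's x.
- gauge: Loose aluminium pendulum angle gauge standing upright on the bench, about 0.33 kg, 168 mm high. Origin: centre of the flat underside of its foot, which is 34 (x) x 110 (y) mm and 12 mm thick; z points up the gauge, y along the foot, -x out of the white dial face (towards the robot). Round dial 112 mm across and 20 mm thick above the foot, its centre and pointer pivot 67 mm above the origin; grip tab on top.
- gauge_tab (a point): Centre of the gauge's grip tab, 143 mm above the gauge's origin, axes as the gauge. The tab is 16 mm thick (x), 34 mm wide (y), and stands from 123 to 168 mm above the foot's underside.
- pointer (a joint): Angle of the freely swinging black pointer, a needle with a round weight that hangs from the dial's centre inside the raised rim (rad). It stays plumb, so it equals the gauge's tilt about its own x axis: 0 upright, positive when the +y end of the foot is raised (the gauge tips clockwise as seen from the robot, the pointer moves towards the -y end of the foot). Swings about a second before it settles.
- mark (a joint): Angle at which the short grey clip on the lower dial rim is set, same axis, zero and sign as the pointer (rad), always between 0.16 and 0.38. It is stiff and stays where it is. The pointer is on the mark when both joints read the same.
- pointer_tip (a point): Lower tip of the pointer, 40 mm from the pivot.
- mark_tip (a point): Inner tip of the mark clip, 40 mm from the pivot.
- mug: Orange mug, 78 mm across, 90 mm high, loose bystander on the other side from the gauge. Origin: centre of its underside.
- pot: Small black nursery pot, 70 mm across, 66 mm high, loose bystander on the right, next to the blue notebook. Origin: centre of its underside.
- tape: Roll of grey tape lying flat, 100 mm across, 48 mm high, loose bystander on the left. Origin: centre of its underside.

How it is judged:
By the outcome, as a careful person would: the job done as asked, in the order asked, and still so for the second after the job is handed in, while the arm keeps its last pose, push and grip.
It also fails if it takes over 56 s, if anything falls off the work surface, if the arm or the gripper's body presses on something with over 40 N, if the wrist force passes 120 N, or if a joint passes its speed limit or range.

## Working session

There is one attempt and no reset: what is moved stays moved. The work goes in short steps, Python scripts to look and compute and a tool call to move; the robot and the scene stay as the last step left them, time stands still between calls to the robot, and variables do not carry over. Pictures are saved under pics/ and viewed, and the job is handed in when it is done.

Besides the shell and the picture viewer there is one more tool, called after "Request:" as a command line: name --argument value ..., lists and objects as JSON in quotes. jog_arm: Moves the arm, as the interface text tells. Its arguments: {"type":"object","properties":{"offset":{"type":"array"},"dr":{"type":"array"},"hand":{"type":"array"}},"required":["offset","dr","hand"]}

```bash
mkdir -p pics; ls
cat > h.py <<'E'
import numpy as np, cv2
from rig import robot
def save(n,im): cv2.imwrite(f'pics/{n}.png',im[:,:,::-1])
E
python3 - <<'E'
from h import *
np.set_printoptions(precision=4,suppress=True)
s=robot.read_state(); print(s)
for c in ['side','top','wrist']:
    s=robot.read_state()
    im,d=robot.read_camera(c); save(c+'0',im); np.savez(f'{c}0.npz',im=im,d=d,p=s['eef_pos'],R=s['ee_rot'])
    print(c,robot.camera_params(c), (d>0).mean())
E
```

```text
pics
{'t': 0.0, 'joint_pos': array([-1.23  ,  0.2414,  0.0037,  1.3352,  0.    ,  1.5708]), 'joint_velocities': array([ 0.0004, -0.0001,  0.0003,  0.0005, -0.    ,  0.0015]), 'joint_torque': array([  0.0009, -37.2319,  25.2406,   0.017 ,   0.0002,  -0.    ]), 'eef_pos': array([ 0.167 , -0.471 ,  0.4038]), 'ee_rot': array([[ 0.9425,  0.3342, -0.0007],
       [ 0.3342, -0.9425,  0.002 ],
       [ 0.    , -0.0021, -1.    ]]), 'ft_force': array([ 0.6669, -0.0188,  0.1305]), 'moment': array([-0.0271, -0.0031,  0.0041]), 'grip_width': 1.0032954588704088}
side {'fx': 489.31640142826524, 'fy': 489.31640142826524, 'cx': 317.90266879749583, 'cy': 246.39887812176636, 'k1': -0.0865572404157357, 'R': array([[-0.8236, -0.5671,  0.011 ],
       [-0.3778,  0.5341, -0.7563],
       [ 0.423 , -0.6271, -0.6541]]), 't': array([0.4671, 0.2807, 0.7409])} 0.9960221354166666
top {'fx': 561.1238133806039, 'fy': 561.1238133806039, 'cx': 324.2119419320059, 'cy': 243.38743639596848, 'k1': 0.01403305781853562, 'R': array([[-0.0147, -0.9999,  0.0001],
       [-0.9954,  0.0147, -0.0946],
       [ 0.0946, -0.0015, -0.9955]]), 't': array([0.0002, 0.5504, 1.4378])} 0.9959212239583334
wrist {'fx': 362.953257631241, 'fy': 362.953257631241, 'cx': 318.58443819379715, 'cy': 239.68361999670623, 'k1': 0.02184102544689527, 'tool_from_camera': array([[-0.0002, -0.9502, -0.3117,  0.0787],
       [ 1.    , -0.0003,  0.0004,  0.0003],
       [-0.0004, -0.3117,  0.9502,  0.0311],
       [ 0.    ,  0.    ,  0.    ,  1.    ]])} 0.9961100260416667
```

View pics/top0.png

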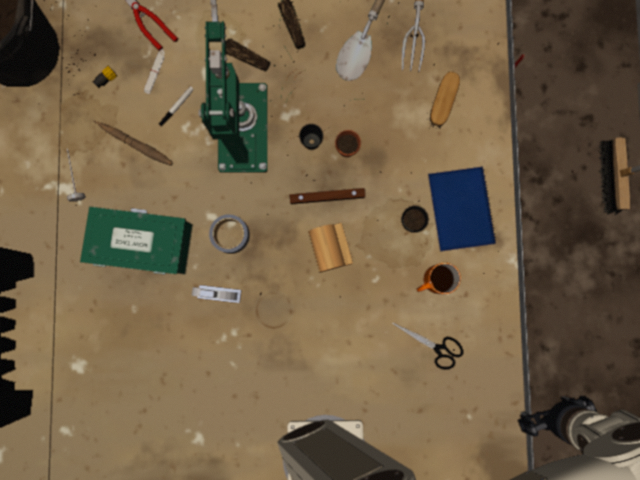

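View pics/side0.png

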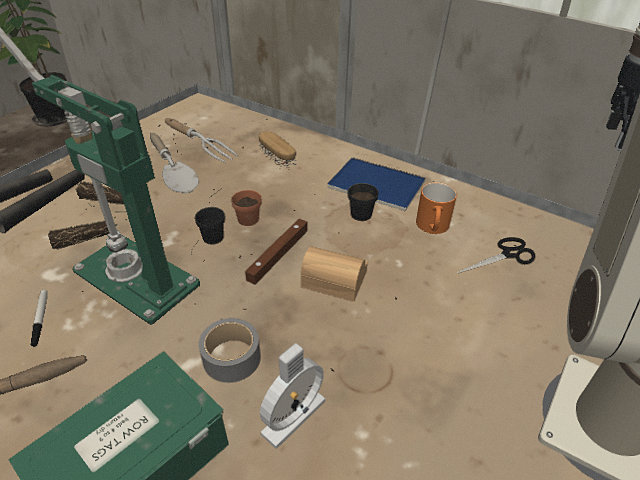

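View pics/wrist0.png

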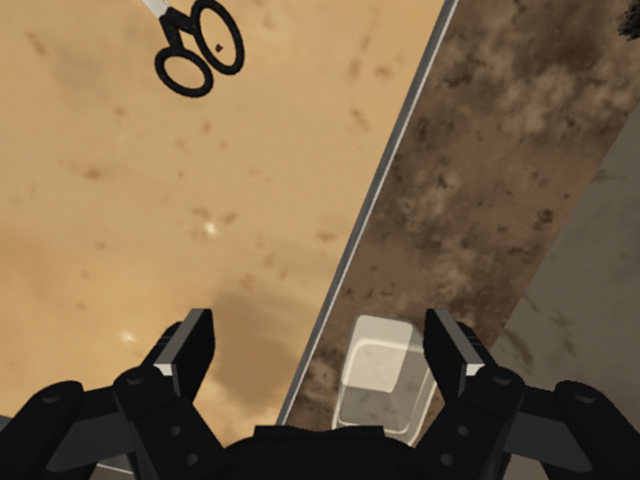

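Top view shows the timber at (330,246), the stop at (327,196), the gauge at (217,294), tape at (229,234), pot at (414,219) and mug at (441,279). Next I'll turn these into metric positions using depth.

```bash
cat >> h.py <<'E'
def cloud(c,d,p=None,R=None):
    P=robot.camera_params(c); v,u=np.mgrid[0:480,0:640].astype(np.float64)
    K=np.array([[P['fx'],0,P['cx']],[0,P['fy'],P['cy']],[0,0,1]])
    n=cv2.undistortPoints(np.stack([u.ravel(),v.ravel()],1)[:,None],K,np.array([P['k1'],0,0,0.])).reshape(480,640,2)
    X=np.dstack([n[...,0]*d,n[...,1]*d,d])
    if 'R' in P: return (X-P['t'])@P['R']
    T=P['tool_from_camera']; return (X@T[:3,:3].T+T[:3,3])@R.T+p
def proj(c,X,p=None,R=None):
    P=robot.camera_params(c); X=np.atleast_2d(X).astype(float)
    if 'R' in P: C=X@P['R'].T+P['t']
    else:
        T=P['tool_from_camera']; C=((X-p)@R-T[:3,3])@T[:3,:3]
    s=C[:,:2]/C[:,2:]; s=s*(1+P['k1']*(s**2).sum(1,keepdims=True))
    return s*[P['fx'],P['fy']]+[P['cx'],P['cy']]
def rect(pts):
    (c,wh,a)=cv2.minAreaRect((pts*1000).astype(np.float32)); return np.round(c,1),np.round(wh,1),round(a,2)
E
python3 - <<'E'
from h import *
np.set_printoptions(precision=4,suppress=True)
for c in ['top','side']:
    z=np.load(c+'0.npz'); X=cloud(c,z['d']); im=z['im']
    V=cv2.resize(im,None,fx=1,fy=1)
    def sel(x0,x1,y0,y1,z0,z1):
        m=(X[...,0]>x0)&(X[...,0]<x1)&(X[...,1]>y0)&(X[...,1]<y1)&(X[...,2]>z0)&(X[...,2]<z1)&(z['d']>0); return X[m]
    b=sel(.3,.6,-.15,.15,-.02,.02); print(c,'bench z',np.median(b[:,2]))
    for n,u,v in ([('timber',330,246),('stop',327,196),('gauge',217,294),('tape',229,218),('pot',414,219),('mug',441,279)] if c=='top' else [('timber',335,262),('stop',277,250),('gauge',291,362),('tape',230,372),('pot',362,190),('mug',437,190)]): print(n,X[v,u])
E
```

```text
top bench z -0.0006986289808954888
timber [ 0.5399 -0.0225  0.0632]
stop [ 0.6752 -0.0171  0.027 ]
gauge [0.4222 0.2525 0.124 ]
tape [0.618  0.2372 0.0451]
pot [ 0.6081 -0.2405  0.0473]
mug [ 0.4532 -0.3091  0.0265]
side bench z -0.0008565136259640042
timber [ 0.5293 -0.0006  0.0674]
stop [0.6694 0.0004 0.0272]
gauge [0.4185 0.281  0.1605]
tape [0.5465 0.2792 0.0288]
pot [ 0.6251 -0.2651  0.046 ]
mug [ 0.4709 -0.3375  0.0674]
```

Run:
```python
from h import *
z=np.load('top0.npz');cv2.imwrite('pics/topz.png',cv2.resize(z['im'][170:330,170:490,::-1],None,fx=2.5,fy=2.5,interpolation=cv2.INTER_CUBIC))
z=np.load('side0.npz');cv2.imwrite('pics/sidez.png',cv2.resize(z['im'][200:460,190:410,::-1],None,fx=2.3,fy=2.3,interpolation=cv2.INTER_CUBIC))
```

```text
(no output)
```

View pics/topz.png

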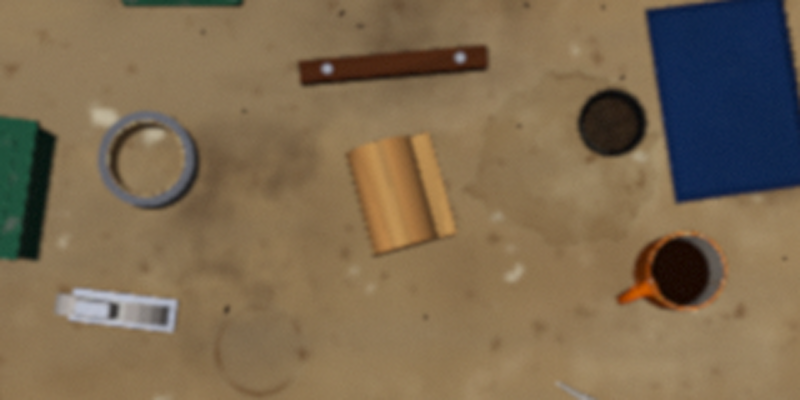

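View pics/sidez.png

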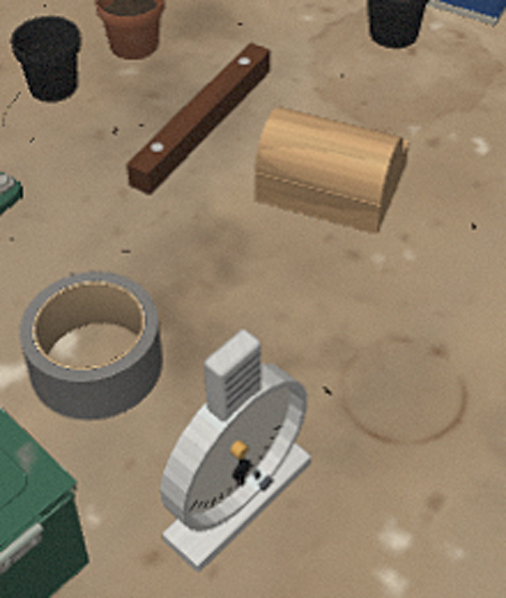

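Run:
```python
from h import *
np.set_printoptions(precision=4,suppress=True)
Xs=[]
for c in ['top','side']:
    z=np.load(c+'0.npz'); X=cloud(c,z['d']).reshape(-1,3); X=X[z['d'].ravel()>0]; X[:,2]+=.0008
    def sel(x0,x1,y0,y1,z0,z1):
        m=(X[:,0]>x0)&(X[:,0]<x1)&(X[:,1]>y0)&(X[:,1]<y1)&(X[:,2]>z0)&(X[:,2]<z1); return X[m]
    t=sel(.44,.635,-.12,.1,.008,.09); print(c,'timber foot',len(t),rect(t[:,:2]), t[:,2].max())
    s=sel(.638,.72,-.16,.16,.022,.034); print('stop',len(s),rect(s[:,:2]))
    g=sel(.35,.5,.15,.4,.005,.2); print('gauge all',rect(g[:,:2]),g[:,2].max())
    g=sel(.35,.5,.15,.4,.155,.2); print('tab',len(g),rect(g[:,:2]),g[:,2].mean())
    g=sel(.35,.5,.15,.4,.008,.014); print('foot top',len(g),rect(g[:,:2]))
    for n,b in dict(tape=(.5,.65,.15,.3,.04,.06),pot=(.55,.67,-.31,-.19,.055,.08),mug=(.38,.53,-.39,-.25,.08,.1)).items():
        q=sel(*b); cc,r=cv2.minEnclosingCircle((q[:,:2]*1000).astype(np.float32)); print(n,cc,r)
```

```text
top timber foot 1533 (array([545.6, -10.1]), array([216.6, 175. ]), 89.15) 0.0770353539875755
stop 666 (array([677.5, -18.2]), array([ 25.3, 198.6]), 4.17)
gauge all (array([424.9, 276.2]), array([248.5, 148.9]), 89.15) 0.17421563379204397
tab 106 (array([423.5, 267.6]), array([33.5, 16.4]), 89.12) 0.16674235455982783
foot top 163 (array([424.8, 275.2]), array([232. , 138.1]), 89.15)
tape (578.8035888671875, 238.9158935546875) 50.13719177246094
pot (606.6760864257812, -239.7827911376953) 35.14997863769531
mug (448.8054504394531, -296.567626953125) 49.253597259521484
side timber foot 2471 (array([541. , -16.7]), array([111.1,  93.3]), 15.06) 0.07270336817835699
stop 822 (array([679.2, -13. ]), array([ 27.4, 201. ]), 4.66)
gauge all (array([437.9, 291.4]), array([244.9,  68. ]), 69.59) 0.17091960288923033
tab 359 (array([424.3, 273.7]), array([32.5, 16.6]), 82.17) 0.1657175309085962
foot top 645 (array([433.6, 314.8]), array([194.6,  44.2]), 66.49)
tape (580.2572631835938, 243.47227478027344) 51.266456604003906
pot (607.0087890625, -237.35479736328125) 38.678951263427734
mug (453.7499694824219, -295.1308288574219) 48.929527282714844
```

```bash
cat >> h.py <<'E'
from scipy.optimize import least_squares
def boxd(q,h):
    d=np.abs(q)-h; return np.linalg.norm(np.maximum(d,0),axis=1)+np.minimum(d.max(1),0)
def sd_timber(q):
    yz=q[:,1:]-[.010,.035]
    r=np.hypot(yz[:,0],yz[:,1])-.035
    low=boxd(q[:,1:]-[.010,.0175],np.array([.035,.0175])); sh=boxd(q[:,1:]-[-.035,.015],np.array([.010,.015]))
    s=np.minimum(np.minimum(r,low),sh); return np.maximum(s,np.abs(q[:,0])-.055)
def sd_stop(q): return boxd(q-[0,0,.014],np.array([.012,.1,.014]))
def sd_gauge(q):
    f=boxd(q-[0,0,.006],np.array([.017,.055,.006])); t=boxd(q-[0,0,.1455],np.array([.008,.017,.0225]))
    di=np.maximum(np.hypot(q[:,1],q[:,2]-.067)-.056,np.abs(q[:,0])-.010); return np.minimum(np.minimum(f,t),di)
def fit(X,sd,x0,zmin=.010,pad=.02,rad=.13):
    m=(np.hypot(X[:,0]-x0[0],X[:,1]-x0[1])<rad)&(X[:,2]>zmin); P=X[m]
    def loc(p,P):
        c,s=np.cos(p[2]),np.sin(p[2]); d=P-[p[0],p[1],0]; return np.stack([c*d[:,0]+s*d[:,1],-s*d[:,0]+c*d[:,1],d[:,2]-p[3]],1)
    p=np.r_[x0,0.]
    for k in (.03,.015,.008,.006):
        Q=P[np.abs(sd(loc(p,P)))<k]
        r=least_squares(lambda p:np.r_[sd(loc(p,Q)),3*p[3]],p,loss='soft_l1',f_scale=.002,x_scale=[.01,.01,.1,.01]); p=r.x
    return p,len(Q),np.sqrt(np.mean(sd(loc(p,Q))**2))
def scene(c,z):
    k=dict(p=z['p'],R=z['R']) if c=='wrist' else {}
    X=cloud(c,z['d'],**k).reshape(-1,3); return X[z['d'].ravel()>0]
E
python3 - <<'E'
from h import *
np.set_printoptions(precision=4,suppress=True)
for c in ['top','side']:
    X=scene(c,np.load(c+'0.npz'))
    for n,sd,x0 in [('timber',sd_timber,[.541,-.015,.26]),('stop',sd_stop,[.678,-.015,.075]),('gauge',sd_gauge,[.424,.27,0.])]:
        print(c,n,*fit(X,sd,x0,rad=.09 if n!='stop' else .13))
E
```

```text
top timber [ 0.5403 -0.0238  0.256  -0.0003] 1462 0.002249057943998128
top stop [ 0.678  -0.0172  0.072   0.0001] 729 0.0024440977931996215
top gauge [ 0.4238  0.269  -0.1198  0.0001] 512 0.0018173749488105517
side timber [ 0.542  -0.0196  0.2543 -0.0007] 2416 0.0012511955089120532
side stop [ 0.6799 -0.0145  0.073  -0.0005] 1089 0.0010899781356188201
side gauge [0.4264 0.2716 0.0407 0.0006] 3106 0.0026194874849338897
```

Request:
jog_arm --offset '[[1.5, -1.2, 0], [3.2, -2.5, 0], [3.2, -2.5, 0], [3.2, -2.5, 0], [3.2, -2.5, 0], [3.2, -2.5, 0], [3.2, -2.5, 0], [3.2, -2.5, 0], [3.2, -2.5, 0], [3.2, -2.5, 0], [3.2, -2.5, 0], [3.2, -2.5, 0]]' --dr '[[0, 0, 0], [0, 0, 0], [0, 0, 0], [0, 0, 0], [0, 0, 0], [0, 0, 0], [0, 0, 0], [0, 0, 0], [0, 0, 0], [0, 0, 0], [0, 0, 0], [0, 0, 0]]' --hand '[0, 0, 0.5, 0.5, 0.5, 0.5, 0.5, 0.5, 0.5, 0.5, 0.5, 0.5]'

```text
t: 1.15
eef_pos: [0.4176, -0.0761, 0.4047]
ee_rot: [[0.942, 0.334, 0.0], [0.334, -0.942, -0.0], [0.0, 0.0, -1.0]]
ft_force: [0.5, -0.9, 0.4]
grip_width: 0.502
```

```bash
cat >> h.py <<'E'
def snap(c,n):
    s=robot.read_state(); im,d=robot.read_camera(c); save(n,im); z=dict(im=im,d=d,p=s['eef_pos'],R=s['ee_rot']); np.savez(n+'.npz',**z); return z
E
python3 - <<'E'
from h import *
np.set_printoptions(precision=4,suppress=True)
z=snap('wrist','w1'); print(robot.read_state())
X=scene('wrist',z)
for n,sd,x0 in [('timber',sd_timber,[.541,-.022,.255]),('stop',sd_stop,[.679,-.015,.072])]:
        print(n,*fit(X,sd,x0,rad=.09 if n!='stop' else .13))
E
```

```text
{'t': 1.2, 'joint_pos': array([-0.1692,  0.0946, -0.1727,  1.3008,  0.0055,  2.6234]), 'joint_velocities': array([-0.1136, -0.0249, -0.0352,  0.0152, -0.0606, -0.2014]), 'joint_torque': array([ -2.9903, -32.5156,  21.975 ,   1.6782,  -1.196 ,   0.381 ]), 'eef_pos': array([ 0.4209, -0.0712,  0.4047]), 'ee_rot': array([[ 0.9397,  0.342 ,  0.0036],
       [ 0.342 , -0.9397,  0.005 ],
       [ 0.0051, -0.0034, -1.    ]]), 'ft_force': array([4.1758, 2.8179, 1.0152]), 'moment': array([ 0.2058, -0.268 ,  0.0189]), 'grip_width': 0.5005841445242237}
timber [ 0.5398 -0.0213  0.2555 -0.0004] 12929 0.0006916911196114704
stop [ 0.679 -0.015  0.072  0.   ] 0 nan
  return _methods._mean(a, axis=axis, dtype=dtype,
  ret = ret.dtype.type(ret / rcount)
```

View pics/w1.png

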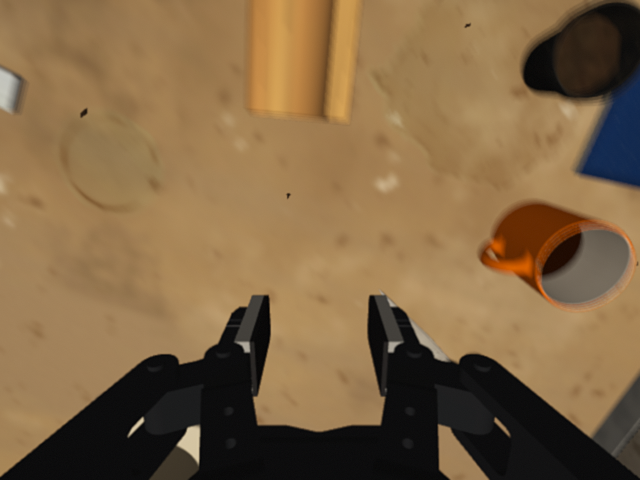

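Wrist view shows the timber's near end at about (300,118), and the timber fits agree within 2 mm across cameras. The last joint is near its limit, so I'll turn the hand half round while descending.

Request:
jog_arm --offset '[[0, 0, 0.8], [0, 0, 0.8], [0, 0, 0.8], [0, 0, 0.8], [0, 0, 0.8], [0, 0, 0.8], [0, 0, 0.8], [0, 0, 0.8], [0, 0, 0.8], [0, 0, 0.8], [0, 0, 0.8], [0, 0, 0.8]]' --dr '[[0, 0, -0.12], [0, 0, -0.12], [0, 0, -0.12], [0, 0, -0.12], [0, 0, -0.12], [0, 0, -0.12], [0, 0, -0.12], [0, 0, -0.12], [0, 0, -0.12], [0, 0, -0.12], [0, 0, -0.12], [0, 0, -0.12]]' --hand '[0.5, 0.5, 0.5, 0.5, 0.5, 0.5, 0.5, 0.5, 0.5, 0.5, 0.5, 0.5]'

```text
t: 2.2
eef_pos: [0.4168, -0.0783, 0.3081]
ee_rot: [[-0.214, 0.977, -0.001], [0.977, 0.214, 0.0], [0.0, -0.001, -1.0]]
ft_force: [-0.4, 0.3, 0.4]
grip_width: 0.499
```

Request:
jog_arm --offset '[[0, 0, 0.7], [0, 0, 0.7], [0, 0, 0.7], [0, 0, 0.7], [0, 0, 0.7], [0, 0, 0.7], [0, 0, 0.7], [0, 0, 0.7], [0, 0, 0.7], [0, 0, 0.7], [0, 0, 0.7], [0, 0, 0.7]]' --dr '[[0, 0, -0.12], [0, 0, -0.12], [0, 0, -0.12], [0, 0, -0.12], [0, 0, -0.12], [0, 0, -0.12], [0, 0, -0.12], [0, 0, -0.12], [0, 0, -0.12], [0, 0, -0.12], [0, 0, -0.12], [0, 0, -0.12]]' --hand '[0.5, 0.5, 0.5, 0.5, 0.5, 0.5, 0.5, 0.5, 0.5, 0.5, 0.5, 0.5]'

```text
t: 3.2
eef_pos: [0.4168, -0.0783, 0.2242]
ee_rot: [[-0.996, -0.085, -0.0], [-0.085, 0.996, 0.0], [0.0, 0.0, -1.0]]
ft_force: [-0.4, 0.5, -0.0]
grip_width: 0.499
```

Request:
jog_arm --offset '[[0, 0, 0], [0, 0, 0], [0, 0, 0]]' --dr '[[0, 0, -0.12], [0, 0, -0.056], [0, 0, 0]]' --hand '[0.5, 0.5, 0.5]'

```text
t: 3.45
eef_pos: [0.4168, -0.0783, 0.2244]
ee_rot: [[-0.967, -0.253, -0.001], [-0.253, 0.967, 0.0], [0.001, 0.0, -1.0]]
ft_force: [0.7, -0.1, -0.6]
grip_width: 0.499
```

```bash
cat >> h.py <<'E'
def yaw(R): return np.arctan2(R[1,0],R[0,0])
E
python3 - <<'E'
from h import *
np.set_printoptions(precision=4,suppress=True)
s=robot.read_state();p,R=s['eef_pos'],s['ee_rot'];print(s['t'],p,yaw(R)-np.pi,s['joint_pos'])
t=np.array([.541,-.0217]);a=.2555;ex=np.array([np.cos(a),np.sin(a)]);ey=np.array([-ex[1],ex[0]])
tg=np.r_[t-ex*(.055+.030)+ey*.004,.188]; print(tg,(tg-p)@R*100)
E
```

```text
3.45 [ 0.4168 -0.0783  0.2244] -6.027257329902938 [-0.1856  0.2705 -0.477   0.8243  0.     -0.4415]
[ 0.4577 -0.0393  0.188 ] [-4.9492  2.7307  3.6334]
```

Request:
jog_arm --offset '[[0, 0.9, 1.2], [-1.5, 0.9, 1.2], [-1.5, 0.9, 1.2], [-1.5, 0, 0], [0, 0, 0], [0, 0, 0]]' --dr '[[0, 0, 0], [0, 0, 0], [0, 0, 0], [0, 0, 0], [0, 0, 0], [0, 0, 0]]' --hand '[0.5, 0.5, 0.5, 0.5, 0.5, 0.5]'

```text
t: 3.95
eef_pos: [0.4541, -0.0406, 0.1887]
ee_rot: [[-0.968, -0.252, -0.0], [-0.252, 0.968, -0.0], [0.0, -0.0, -1.0]]
ft_force: [0.0, -0.8, -0.9]
grip_width: 0.498
```

Run:
```python
from h import *
z=snap('wrist','w2'); snap('side','s2')
```

```text
(no output)
```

View pics/w2.png

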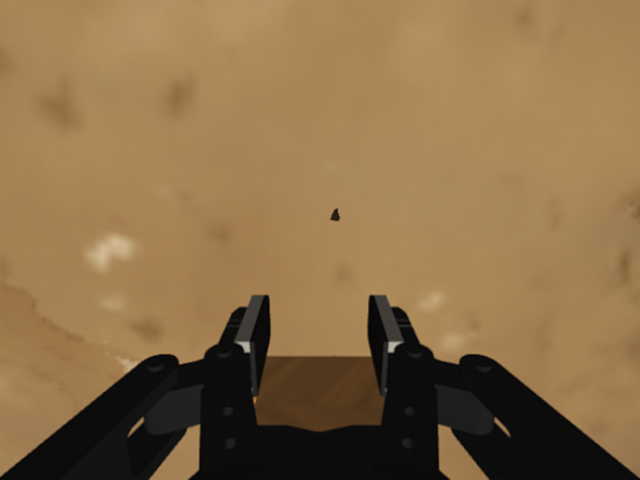

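View pics/s2.png

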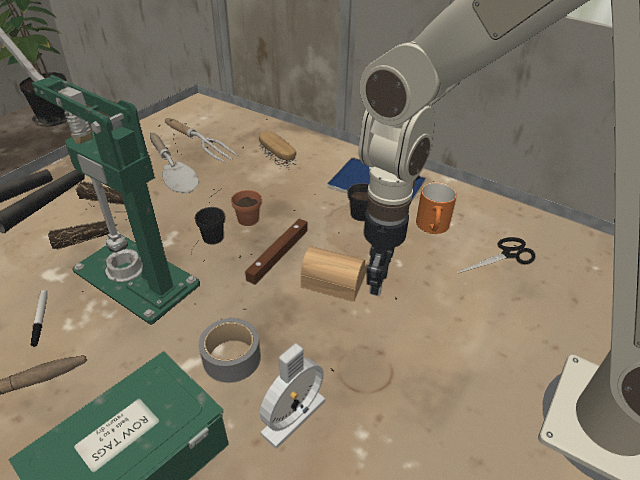

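Request:
jog_arm --offset '[[-1.0, 0, 0], [-0.7, 0, 0], [-0.6, 0, 0], [-0.6, 0, 0], [-0.6, 0, 0], [-0.6, 0, 0], [-0.6, 0, 0], [-0.6, 0, 0], [-0.6, 0, 0], [-0.6, 0, 0], [-0.6, 0, 0], [-0.6, 0, 0]]' --dr '[[0, 0, 0], [0, 0, 0], [0, 0, 0], [0, 0, 0], [0, 0, 0.02], [0, 0, 0.02], [0, 0, 0.02], [0, 0, 0.02], [0, 0, 0.03], [0, 0, 0.03], [0, 0, 0.03], [0, 0, 0.013]]' --hand '[0.5, 0.5, 0.5, 0.5, 0.5, 0.5, 0.5, 0.5, 0.5, 0.5, 0.5, 0.5]'

```text
t: 5.05
eef_pos: [0.5296, -0.0246, 0.1885]
ee_rot: [[-0.998, -0.071, -0.0], [-0.071, 0.998, 0.0], [0.0, 0.0, -1.0]]
ft_force: [-3.0, -0.6, -0.6]
grip_width: 0.503
```

Run:
```python
from h import *
np.set_printoptions(precision=4,suppress=True)
s=robot.read_state();print(s['t'],s['eef_pos'],yaw(s['ee_rot'])+np.pi,s['ft_force'])
for c in ['side']:
    z=snap(c,c+'3');X=scene(c,z)
    for n,sd,x0 in [('timber',sd_timber,[.6,-.015,.08]),('stop',sd_stop,[.679,-.015,.072])]: print(c,n,*fit(X,sd,x0,rad=.09 if n!='stop' else .13))
```

```text
5.05 [ 0.5296 -0.0246  0.1885] 0.0705809478932573 [-2.967  -0.6261 -0.6301]
side timber [ 0.5969 -0.022   0.022  -0.0006] 1857 0.0015973899144385115
side stop [ 0.6799 -0.0143  0.0743 -0.0005] 846 0.0011499983809553154
```

View pics/side3.png

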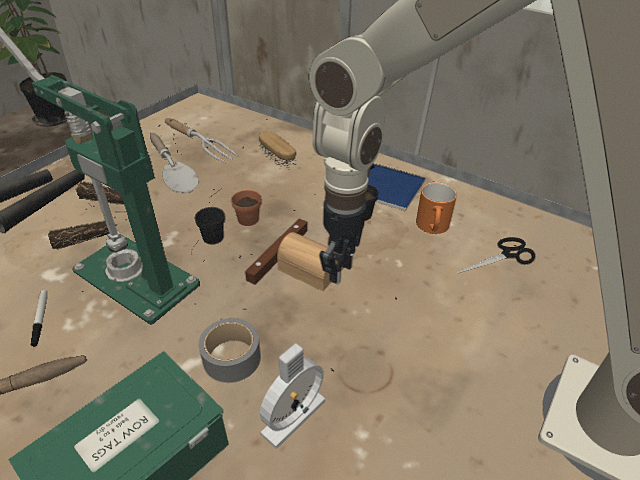

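Request:
jog_arm --offset '[[-0.4, 0, 0], [-0.3, 0, 0], [-0.3, 0, 0], [-0.2, 0, 0], [-0.1, 0, 0], [-0.1, 0, 0], [-0.1, 0, 0], [0, 0, 0]]' --dr '[[0, 0, 0], [0, 0, 0], [0, 0, 0], [0, 0, 0], [0, 0, 0], [0, 0, 0], [0, 0, 0], [0, 0, 0]]' --hand '[0.5, 0.5, 0.5, 0.5, 0.5, 0.5, 0.5, 0.5]'

```text
t: 5.77
eef_pos: [0.5431, -0.0238, 0.1884]
ee_rot: [[-0.997, -0.072, -0.003], [-0.072, 0.997, -0.0], [0.003, -0.0, -1.0]]
ft_force: [-4.7, -0.8, 1.5]
grip_width: 0.5
```

Request:
jog_arm --offset '[[-0.1, 0, 0], [-0.1, 0, 0], [0, 0, 0]]' --dr '[[0, 0, 0], [0, 0, 0], [0, 0, 0]]' --hand '[0.5, 0.5, 0.5]'

```text
t: 6.02
eef_pos: [0.5437, -0.0237, 0.1879]
ee_rot: [[-0.997, -0.073, -0.007], [-0.073, 0.997, -0.0], [0.007, 0.0, -1.0]]
ft_force: [-8.4, 0.0, 2.3]
grip_width: 0.498
```

Request:
jog_arm --offset '[[-0.2, 0, 0], [-0.2, 0, 0], [-0.1, 0, 0], [0, 0, 0]]' --dr '[[0, 0, 0], [0, 0, 0], [0, 0, 0], [0, 0, 0]]' --hand '[0.5, 0.5, 0.5, 0.5]'

```text
t: 6.35
eef_pos: [0.5452, -0.0234, 0.1865]
ee_rot: [[-0.997, -0.073, -0.017], [-0.073, 0.997, -0.001], [0.017, 0.001, -1.0]]
ft_force: [-16.6, -2.6, 5.2]
grip_width: 0.501
```

Run:
```python
from h import *
np.set_printoptions(precision=4,suppress=True)
s=robot.read_state();print(s['t'],s['eef_pos'],yaw(s['ee_rot'])+np.pi,s['ft_force'],s['moment'])
z=snap('side','side4');X=scene('side',z)
for n,sd,x0 in [('timber',sd_timber,[.61,-.02,.07]),('stop',sd_stop,[.679,-.015,.072])]: print(n,*fit(X,sd,x0,rad=.09 if n!='stop' else .13))
cv2.imwrite('pics/side4z.png',cv2.resize(z['im'][190:320,230:390,::-1],None,fx=4.5,fy=4.5,interpolation=cv2.INTER_CUBIC))
```

```text
6.35 [ 0.5452 -0.0234  0.1865] 0.07304861486167669 [-16.5861  -2.639    5.1952] [-0.1626  2.9343  0.5053]
timber [ 0.6043 -0.0215  0.0271 -0.0006] 1776 0.0016879395198734512
stop [ 0.6796 -0.0146  0.0764 -0.0002] 689 0.0012772241242186297
```

View pics/side4z.png

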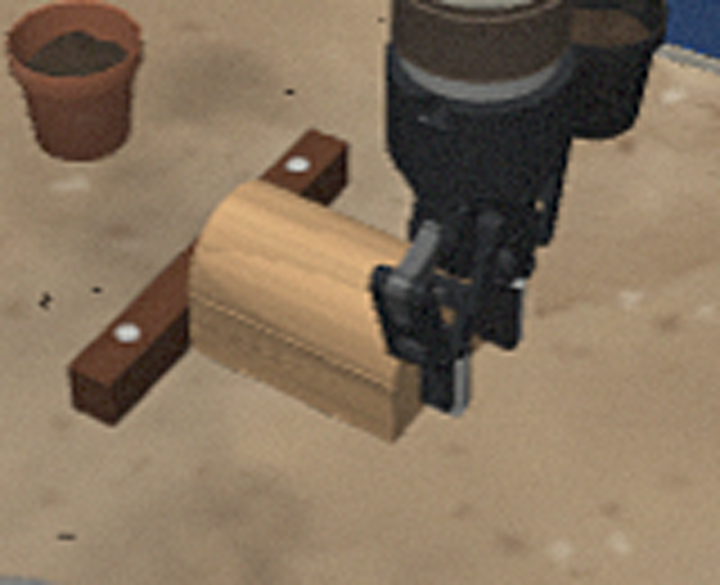

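Request:
jog_arm --offset '[[0.5, 0, 0], [0.5, 0, 0], [2.0, 0, 0], [3.0, 0, 0], [3.0, 0, -2.0], [2.0, 0, -3.5], [0, 0, -4.0], [0, 2.0, -3.5], [0, 3.0, -2.5], [0, 4.0, 0], [0, 4.0, 0], [0, 4.0, 0]]' --dr '[[0, 0, 0], [0, 0, 0], [0, 0, 0], [0, 0, 0], [0, 0, 0], [0, 0, 0], [0, 0, 0], [0, 0, 0], [0, 0, 0], [0, 0, 0], [0, 0, 0], [0, 0, 0]]' --hand '[0.5, 0.5, 0.5, 0.5, 0.5, 0.5, 0.4, 0.3, 0.2, 0.2, 0.2, 0.2]'

```text
t: 7.4
eef_pos: [0.4296, 0.1401, 0.3458]
ee_rot: [[-0.997, -0.071, 0.006], [-0.071, 0.997, 0.002], [-0.007, 0.002, -1.0]]
ft_force: [2.0, -0.1, -0.9]
grip_width: 0.798
```

Run:
```python
from h import *
np.set_printoptions(precision=4,suppress=True)
s=robot.read_state();print(s['t'],s['eef_pos'],yaw(s['ee_rot'])+np.pi,s['ft_force'],s['moment'])
for c in ['side','top','wrist']:
    z=snap(c,c+'5');X=scene(c,z)
    for n,sd,x0 in [('timber',sd_timber,[.61,-.02,.07]),('stop',sd_stop,[.679,-.015,.072]),('gauge',sd_gauge,[.424,.27,-.05])]: print(c,n,*fit(X,sd,x0,rad=.09 if n!='stop' else .13))
z=np.load('top5.npz');cv2.imwrite('pics/top5z.png',cv2.resize(z['im'][170:330,170:490,::-1],None,fx=2.5,fy=2.5,interpolation=cv2.INTER_CUBIC))
z=np.load('side5.npz');cv2.imwrite('pics/side5z.png',cv2.resize(z['im'][190:320,230:390,::-1],None,fx=4.5,fy=4.5,interpolation=cv2.INTER_CUBIC))
```

```text
7.4 [0.4296 0.1401 0.3458] 0.07078685518078487 [ 1.9653 -0.0567 -0.8906] [ 0.0224  0.0152 -0.0526]
side timber [ 0.6267 -0.021   0.0307 -0.0006] 1708 0.0014466144986959141
side stop [ 0.6798 -0.0144  0.0742 -0.0003] 689 0.0013058919051783765
side gauge [0.4263 0.2716 0.0481 0.0007] 3094 0.002617840094081593
top timber [ 0.6193 -0.0252  0.0271 -0.0004] 1521 0.0024516190993720192
top stop [ 0.6767 -0.0195  0.078   0.0002] 658 0.0024775309698064104
top gauge [ 0.4234  0.2681 -0.1568  0.0001] 50 0.0013518470836905519
wrist timber [ 0.6088 -0.0238  0.027  -0.0001] 4993 0.0005229017239207973
wrist stop [ 0.6379 -0.0114 -0.342   0.0299] 497 0.0032229655252187235
wrist gauge [ 0.4239  0.2707 -0.1528 -0.0001] 13839 0.0016058421412810193
```

View pics/top5z.png

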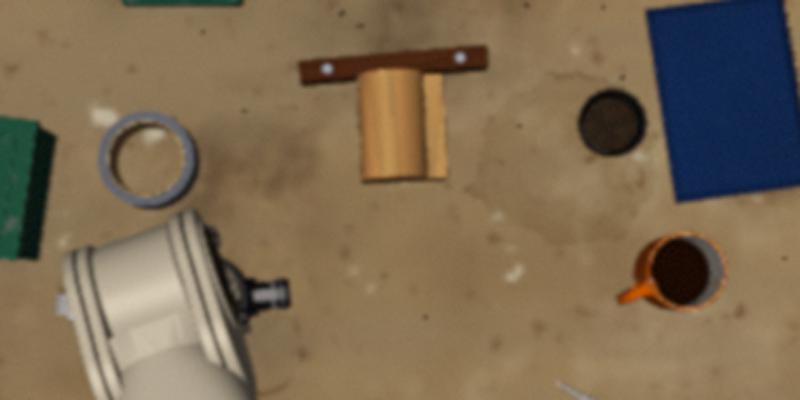

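View pics/side5z.png

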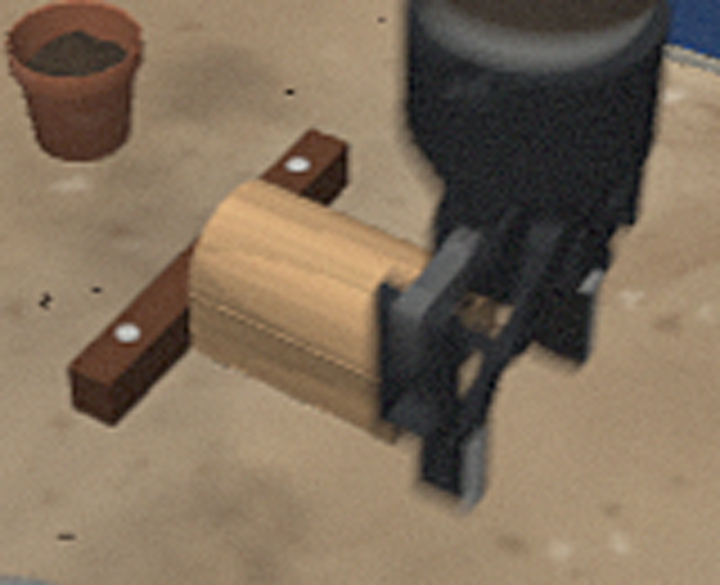

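View pics/wrist5.png

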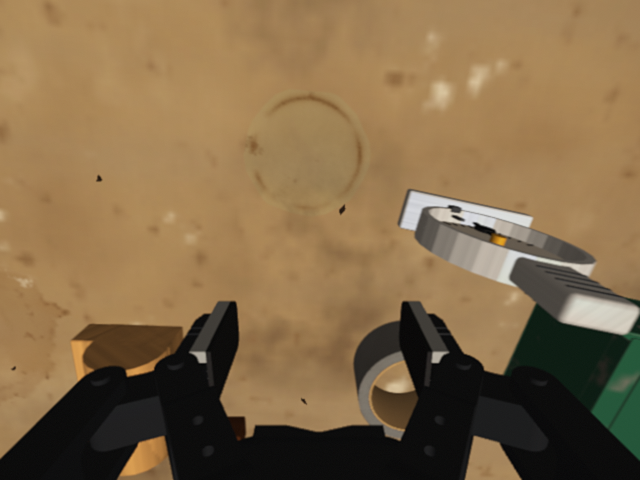

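Wrist, top and side fits agree on timber yaw ≈0.027 against the stop's 0.074, and the top view shows a gap at the shoulder end (about (435,72)). So it isn't square yet. The -y finger probably rode over the 30 mm shoulder. I'll push again on the -y side, lower, with the hand shut.

Request:
jog_arm --offset '[[0, -3.2, 2.6], [0, -3.2, 2.6], [0, -3.2, 2.6], [0, -3.2, 2.6], [0, -3.2, 2.6], [0, -3.1, 2.6], [-2.5, 0, 0], [-2.5, 0, 0], [-2.5, 0, 0], [0, 0, 0], [0, 0, 0]]' --dr '[[0, 0, 0], [0, 0, 0], [0, 0, 0], [0, 0, 0], [0, 0, 0], [0, 0, 0], [0, 0, 0], [0, 0, 0], [0, 0, 0], [0, 0, 0], [0, 0, 0]]' --hand '[1, 1, 1, 1, 1, 1, 1, 1, 1, 1, 1]'

```text
t: 8.47
eef_pos: [0.5189, -0.0482, 0.1879]
ee_rot: [[-0.998, -0.07, 0.002], [-0.07, 0.998, -0.001], [-0.002, -0.001, -1.0]]
ft_force: [-0.6, -0.1, 0.5]
grip_width: -0.002
```

Run:
```python
from h import *
z=snap('side','side6')
cv2.imwrite('pics/side6z.png',cv2.resize(z['im'][170:320,230:410,::-1],None,fx=4,fy=4,interpolation=cv2.INTER_CUBIC))
```

```text
(no output)
```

View pics/side6z.png

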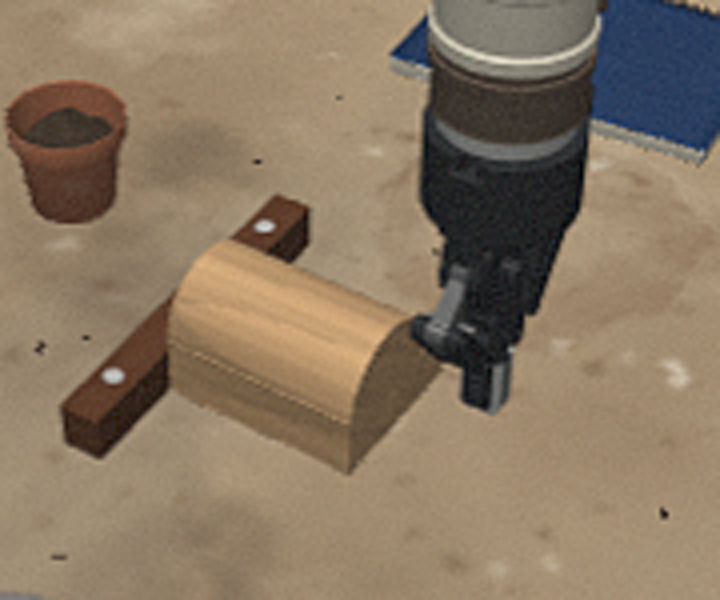

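Request:
jog_arm --offset '[[-1.0, 0, 0], [-0.8, 0, 0], [-0.4, 0, 0], [-0.3, 0, 0], [-0.2, 0, 0], [-0.2, 0, 0], [-0.2, 0, 0], [0, 0, 0]]' --dr '[[0, 0, 0], [0, 0, 0], [0, 0, 0], [0, 0, 0], [0, 0, 0], [0, 0, 0], [0, 0, 0], [0, 0, 0]]' --hand '[1, 1, 1, 1, 1, 1, 1, 1]'

```text
t: 9.18
eef_pos: [0.5457, -0.0444, 0.1864]
ee_rot: [[-0.997, -0.072, -0.008], [-0.072, 0.997, 0.0], [0.008, 0.001, -1.0]]
ft_force: [-8.6, -1.4, 2.7]
grip_width: 0.001
```

Run:
```python
from h import *
np.set_printoptions(precision=4,suppress=True)
s=robot.read_state();print(s['t'],s['eef_pos'],s['ft_force'],s['moment'])
z=snap('side','side7');X=scene('side',z);X=X[X[:,2]<.072]
print(fit(X,sd_timber,[.61,-.02,.05],rad=.09))
```

```text
9.1833 [ 0.5457 -0.0444  0.1864] [-8.6312 -1.405   2.6942] [-0.1018  1.3924  0.1165]
(array([ 0.6134, -0.0229,  0.0709, -0.0006]), 2125, np.float64(0.001304405094377151))
```

Request:
jog_arm --offset '[[-0.2, 0, 0], [-0.2, 0, 0], [0, 0, 0], [0.5, 0, 0], [0.8, 0, 0], [2.0, 0, 0], [3.0, 0, -2.0], [3.0, 0, -2.5], [0, 3.0, -2.5], [0, 3.4, -2.3], [0, 3.4, -2.3], [0, 3.4, -2.3]]' --dr '[[0, 0, 0], [0, 0, 0], [0, 0, 0], [0, 0, 0], [0, 0, 0], [0, 0, 0], [0, 0, 0], [0, 0, 0], [0, 0, 0], [0, 0, 0], [0, 0, 0], [0, 0, 0]]' --hand '[1, 1, 1, 1, 1, 1, 1, 0.8, 0.5, 0.1, 0, 0]'

```text
t: 10.23
eef_pos: [0.4498, 0.0818, 0.3287]
ee_rot: [[-0.997, -0.071, 0.003], [-0.071, 0.997, 0.001], [-0.003, 0.001, -1.0]]
ft_force: [1.1, 0.2, -0.2]
grip_width: 0.712
```

Run:
```python
from h import *
np.set_printoptions(precision=4,suppress=True)
s=robot.read_state();print(s['t'],s['eef_pos'],yaw(s['ee_rot'])+np.pi,s['ft_force'])
for c in ['side','top','wrist']:
    z=snap(c,c+'8');X=scene(c,z)
    for n,sd,x0 in [('timber',sd_timber,[.61,-.02,.07]),('stop',sd_stop,[.679,-.015,.072]),('gauge',sd_gauge,[.424,.27,-.13])]:
        if n=='stop' and c=='wrist': continue
        Y=X[X[:,2]<.073] if n=='timber' else X
        print(c,n,*fit(Y,sd,x0,rad=.09 if n!='stop' else .13))
z=np.load('top8.npz');cv2.imwrite('pics/top8z.png',cv2.resize(z['im'][170:330,170:490,::-1],None,fx=2.5,fy=2.5,interpolation=cv2.INTER_CUBIC))
```

```text
10.2333 [0.4498 0.0818 0.3287] 0.07075442613340277 [ 1.1259  0.1786 -0.1553]
side timber [ 0.6134 -0.0229  0.0703 -0.0007] 2065 0.0013080394892964796
side stop [ 0.6797 -0.0147  0.0747 -0.0003] 689 0.0013609536077392485
side gauge [ 0.4166  0.2737 -0.1631  0.0004] 3443 0.002365305858095492
top timber [ 0.6207 -0.0265  0.0695 -0.0003] 1502 0.0024284166777035197
top stop [ 0.6773 -0.0192  0.0683 -0.0001] 648 0.0025014200657934547
top gauge [ 0.4241  0.2687 -0.1284  0.0004] 511 0.0018090415428778628
wrist timber [ 0.6108 -0.0246  0.0742 -0.0004] 3944 0.0008717019188994654
wrist gauge [ 0.4249  0.2707 -0.1649 -0.0002] 7899 0.0009493814665294335
```

View pics/top8z.png

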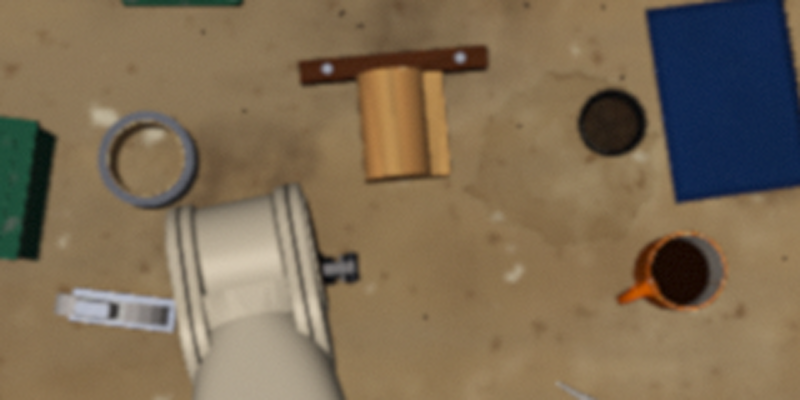

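View pics/wrist8.png

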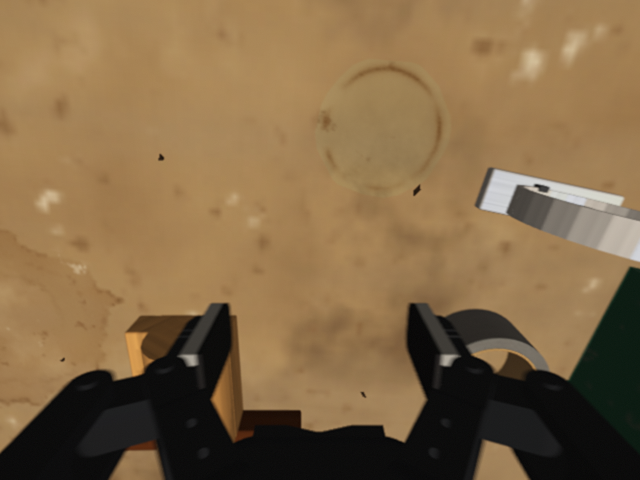

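Fits now give timber yaw 0.070–0.074 and stop 0.068–0.075, so the timber is square and butted: it resisted the push at ~0.613. The gauge is at (0.4245, 0.2707), yaw ≈ -0.158. Next I'll move over its tab.

Request:
jog_arm --offset '[[0, 0, -2.5], [0, 0, -2.0], [0.5, 1.5, 0], [0.8, 2.8, 0], [0.8, 2.8, 0], [0.8, 2.8, 0], [0.8, 2.8, 0], [0.8, 2.8, 0], [0.5, 1.8, 0], [0.5, 0.9, 0], [0, 0, 0], [0, 0, 0]]' --dr '[[0, 0, 0.115], [0, 0, 0.114], [0, 0, 0], [0, 0, 0], [0, 0, 0], [0, 0, 0], [0, 0, 0], [0, 0, 0], [0, 0, 0], [0, 0, 0], [0, 0, 0], [0, 0, 0]]' --hand '[0, 0, 0, 0, 0, 0, 0, 0, 0, 0, 0, 0]'

```text
t: 11.38
eef_pos: [0.4243, 0.2684, 0.371]
ee_rot: [[-0.988, 0.156, -0.001], [0.156, 0.988, -0.001], [0.001, -0.002, -1.0]]
ft_force: [-0.6, 0.0, -0.4]
grip_width: 0.999
```

Run:
```python
from h import *
np.set_printoptions(precision=4,suppress=True)
z=snap('wrist','wrist9');s=robot.read_state();p,R=s['eef_pos'],s['ee_rot'];print(s['t'],p,yaw(R)-np.pi,s['joint_pos'],s['grip_width'])
X=scene('wrist',z)
g=fit(X,sd_gauge,[.4245,.2707,-.155],rad=.09);print(g)
m=(X[:,2]>.16)&(X[:,2]<.175)&(np.hypot(X[:,0]-.4245,X[:,1]-.27)<.04);print(rect(X[m][:,:2]),m.sum())
print((np.r_[g[0][:2],.298]-p)@R*100)
```

```text
11.4333 [0.4244 0.268  0.3712] -0.15785021570008428 [ 0.5634  0.2621 -0.055   1.2549 -0.0007  0.7212] 1.000633110594058
(array([ 0.4232,  0.2714, -0.1653,  0.0001]), 9935, np.float64(0.0024376674452488926))
(array([422.4, 271.3]), array([34.1, 16.4]), 82.03) 1997
[0.1703 0.3277 7.3202]
```

View pics/wrist9.png

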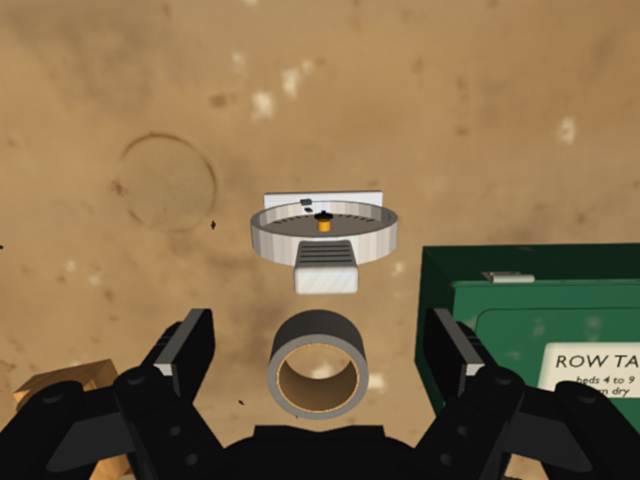

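Request:
jog_arm --offset '[[0.2, 0.3, 0.5], [0, 0, 2.0], [0, 0, 2.0], [0, 0, 1.6], [0, 0, 0.8], [0, 0, 0.4], [0, 0, 0], [0, 0, 0], [0, 0, 0], [0, 0, 0], [0, 0, 0], [0, 0, 0]]' --dr '[[0, 0, 0], [0, 0, 0], [0, 0, 0], [0, 0, 0], [0, 0, 0], [0, 0, 0], [0, 0, 0], [0, 0, 0], [0, 0, 0], [0, 0, 0], [0, 0, 0], [0, 0, 0]]' --hand '[0, 0, 0, 0, 0, 0, 0, 0.4, 0.6, 1, 1, 1]'

```text
t: 12.43
eef_pos: [0.423, 0.2725, 0.2996]
ee_rot: [[-0.988, 0.156, 0.001], [0.156, 0.988, 0.0], [-0.001, 0.001, -1.0]]
ft_force: [-0.4, -1.1, 3.0]
grip_width: 0.39
```

Run:
```python
from h import *
np.set_printoptions(precision=4,suppress=True)
z=snap('wrist','wrist10');z2=snap('side','side10');s=robot.read_state();print(s['t'],s['eef_pos'],s['ft_force'],s['moment'],s['grip_width'])
a=cv2.resize(z2['im'][300:460,220:380],None,fx=3,fy=3,interpolation=cv2.INTER_CUBIC); b=z['im'][:,160:480]
cv2.imwrite('pics/c10.png',np.hstack([a,b])[:,:,::-1])
```

```text
12.5333 [0.423  0.2724 0.2996] [-0.2309 -1.6071  4.7572] [-0.2382  0.089   0.0176] 0.39016764345972255
```

View pics/c10.png

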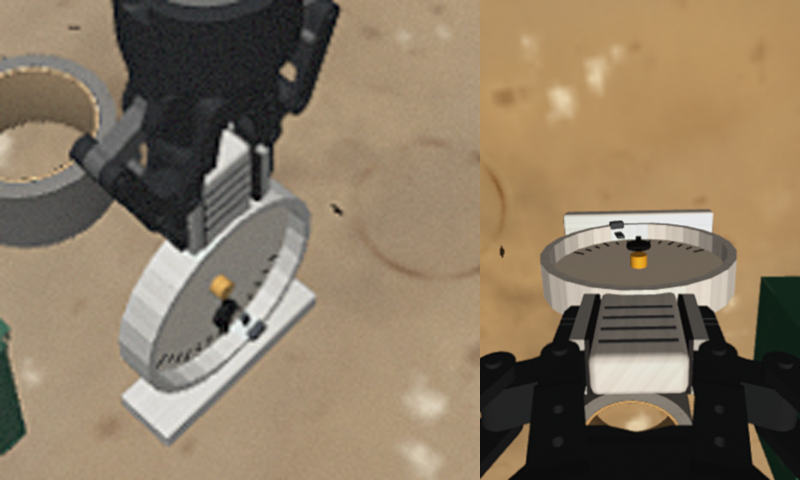

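Run:
```python
from h import *
np.set_printoptions(precision=4,suppress=True)
z=np.load('wrist10.npz');z2=np.load('side10.npz')
a=cv2.resize(z2['im'][375:435,265:325],None,fx=8,fy=8,interpolation=cv2.INTER_CUBIC)
b=cv2.resize(z['im'][205:275,270:370],None,fx=3.1,fy=3.1,interpolation=cv2.INTER_CUBIC); b=cv2.copyMakeBorder(b,0,480-b.shape[0],0,0,cv2.BORDER_CONSTANT)
cv2.imwrite('pics/d10.png',np.hstack([a,b])[:,:,::-1])
# expected pixels for angles
y=-.156;Rg=np.array([[np.cos(y),-np.sin(y),0],[np.sin(y),np.cos(y),0],[0,0,1]]);o=np.array([.423,.2722,0])
for xx in (-.008,-.012):
  for a in (0,.16,.2,.24,.28,.32,.36):
    for r in (.04,):
      # pointer moves towards -y for positive
      q=o+Rg@np.array([xx,-r*np.sin(a),.067-r*np.cos(a)])
      print(xx,a,proj('side',q)[0],proj('wrist',q,z['p'],z['R'])[0])
  q=o+Rg@np.array([xx,0,.067]);print('pivot',proj('side',q)[0],proj('wrist',q,z['p'],z['R'])[0])
```

```text
-0.008 0 [298.2044 412.4874] [319.4098 230.7689]
-0.008 0.16 [301.1945 409.5902] [310.2212 230.9916]
-0.008 0.2 [301.9282 408.8219] [307.9397 231.114 ]
-0.008 0.24 [302.6543 408.0383] [305.6686 231.263 ]
-0.008 0.28 [303.3718 407.2403] [303.4099 231.4386]
-0.008 0.32 [304.0798 406.4293] [301.1656 231.6409]
-0.008 0.36 [304.7773 405.6062] [298.938  231.8696]
pivot [297.7375 398.0533] [319.5794 250.4293]
-0.012 0 [300.0893 414.1469] [319.4086 225.2293]
-0.012 0.16 [303.0798 411.2354] [310.1737 225.4423]
-0.012 0.2 [303.8138 410.4637] [307.8807 225.5592]
-0.012 0.24 [304.5404 409.6767] [305.5981 225.7015]
-0.012 0.28 [305.2585 408.8755] [303.3279 225.8693]
-0.012 0.32 [305.9672 408.0613] [301.0722 226.0624]
-0.012 0.36 [306.6655 407.2352] [298.8331 226.2809]
pivot [299.6946 399.7411] [319.5789 244.0173]
```

View pics/d10.png

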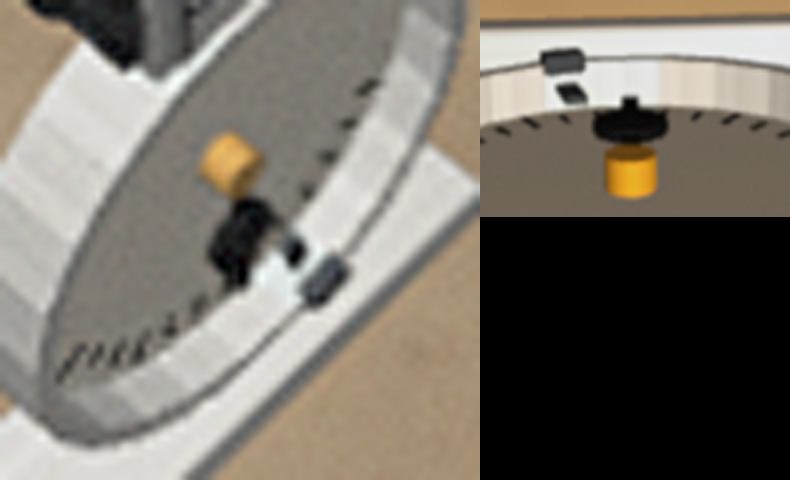

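Wrist zoom shows the needle tip at (318,237) and the mark's inner tip at about (302.5,237), which puts the mark near 0.28 rad. The tab is gripped at 33 mm opening. Lift and carry.

Request:
jog_arm --offset '[[0, 0, -0.5], [0, 0, -1.5], [0, 0, -2.5], [0, 0, -2.5], [0, 0, -2.5], [-1.0, -1.4, -2.0], [-1.8, -2.5, -0.5], [-2.0, -2.7, 0], [-2.0, -2.7, 0], [-2.0, -2.7, 0], [-2.0, -2.7, 0], [-2.0, -2.7, 0]]' --dr '[[0, 0, 0], [0, 0, 0], [0, 0, 0], [0, 0, 0], [0, 0, 0], [0, 0, 0], [0, 0, 0], [0, 0, 0], [0, 0, 0], [0, 0, 0], [0, 0, 0], [0, 0, 0]]' --hand '[1, 1, 1, 1, 1, 1, 1, 1, 1, 1, 1, 1]'

```text
t: 13.53
eef_pos: [0.5223, 0.0792, 0.418]
ee_rot: [[-0.988, 0.156, -0.002], [0.156, 0.988, 0.0], [0.002, -0.0, -1.0]]
ft_force: [1.2, -0.1, -3.6]
grip_width: 0.387
```

Request:
jog_arm --offset '[[-2.0, -2.7, 0], [-2.0, -2.7, 0], [-2.0, -2.7, 0], [-2.0, -2.7, 0], [-2.0, -2.7, 0], [-1.4, -2.0, 0], [-0.6, -1.0, 0], [0, 0, 0], [0, 0, 0], [0, 0, 0]]' --dr '[[0, 0, 0], [0, 0, 0], [0, 0, 0], [0, 0, 0], [0, 0, -0.03], [0, 0, -0.06], [0, 0, -0.06], [0, 0, -0.06], [0, 0, -0.02], [0, 0, 0]]' --hand '[1, 1, 1, 1, 1, 1, 1, 1, 1, 1]'

```text
t: 14.37
eef_pos: [0.6163, -0.1004, 0.4175]
ee_rot: [[-0.997, -0.073, -0.002], [-0.073, 0.997, 0.001], [0.002, 0.001, -1.0]]
ft_force: [-0.1, 0.4, -3.6]
grip_width: 0.387
```

Run:
```python
from h import *
np.set_printoptions(precision=4,suppress=True)
z=snap('wrist','wrist11');z2=snap('side','side11');s=robot.read_state();p,R=s['eef_pos'],s['ee_rot'];print(s['t'],p,yaw(R)+np.pi,s['ft_force'],s['moment'],s['grip_width'],s['joint_pos'])
print((np.array([.6185,-.1065,.40])-p)@R*100)
X=scene('wrist',z); print(fit(X[X[:,2]<.073],sd_timber,[.612,-.024,.072],rad=.09))
cv2.imwrite('pics/c11.png',np.hstack([z2['im'][100:400,150:450],z['im'][90:390,170:470]])[:,:,::-1])
```

```text
14.4667 [ 0.6162 -0.0998  0.4183] 0.07286952109949096 [-0.9267 -0.3014 -3.4578] [-0.0352 -0.031  -0.0094] 0.3879071175193086 [-0.1606  0.494   0.409   1.487   0.0002 -0.2335]
[-0.1782 -0.6829  1.8261]
(array([ 0.6108, -0.025 ,  0.0671, -0.0005]), 7993, np.float64(0.0006480885691421143))
```

View pics/c11.png

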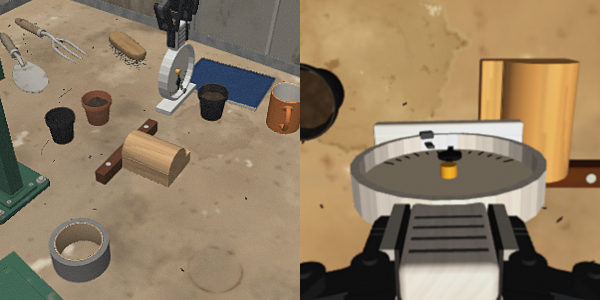

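Request:
jog_arm --offset '[[-0.1, -0.2, 0], [-0.1, -0.2, 0], [0, -0.2, 0], [0, 0, 0], [0, 0, 0], [0, 0, 0], [0, 0, 0], [0, 0, 0], [0, 0, 0], [0, 0, 0]]' --dr '[[-0.07, 0, 0], [-0.07, 0, 0], [-0.07, 0, 0], [-0.07, 0, 0], [0, 0, 0], [0, 0, 0], [0, 0, 0], [0, 0, 0], [0, 0, 0], [0, 0, 0]]' --hand '[1, 1, 1, 1, 1, 1, 1, 1, 1, 1]'

```text
t: 15.3
eef_pos: [0.6188, -0.1058, 0.4185]
ee_rot: [[-0.997, -0.071, -0.02], [-0.074, 0.959, 0.275], [-0.0, 0.276, -0.961]]
ft_force: [0.8, 0.5, -2.5]
grip_width: 0.393
```

```bash
cat > g.py <<'E'
from h import *
np.set_printoptions(precision=4,suppress=True)
import sys
n=sys.argv[1]
z=snap('wrist','wrist'+n);z2=snap('side','side'+n);s=robot.read_state();p,R=s['eef_pos'],s['ee_rot']
tilt=np.arctan2(-(-R[:,2])@np.array([-np.sin(.0725),np.cos(.0725),0]),-R[2,2])
print(s['t'],p,'yaw',yaw(R)+np.pi,'tilt',tilt,'F',s['ft_force'],s['moment'],s['grip_width'])
print(R)
O=p+R[:,2]*.2996; c=np.array([.6108,-.0145,.035]); ex=np.array([np.cos(.0725),np.sin(.0725),0]);ey=np.array([-ex[1],ex[0],0])
d=O-c; print('O-crown along x,y,z',d@ex,d@ey,d[2]); nz=-R[:,2]; gy=R[:,1]; 
print('foot gap along n (mm)',1000*(d@nz-.035),'foot middle offset from crown along foot y (mm)',1000*d@gy)
Og=p+R[:,2]*(.2996-.067)
im=z['im'];c0=320
a=cv2.resize(im[200:280,270:370],None,fx=6,fy=6,interpolation=cv2.INTER_CUBIC);
u,v=proj('side',Og)[0].astype(int)
b=cv2.resize(z2['im'][v-40:v+60,u-33:u+33],None,fx=4.8,fy=4.8,interpolation=cv2.INTER_CUBIC)[:480]; b=b[:,:200] if 0 else b
out=np.hstack([a[:, :480+0],b])[:,:,::-1]; cv2.imwrite('pics/g%s.png'%n,out[:, :800]); print(u,v)
E
python3 g.py 12
```

```text
15.4 [ 0.6188 -0.106   0.4185] yaw 0.07352011817101944 tilt 0.2795931219481479 F [ 0.0634  0.5185 -2.7095] [-0.484  -0.0448 -0.0003] 0.3872645669881045
[[-0.9973 -0.0707 -0.02  ]
 [-0.0735  0.9586  0.2752]
 [-0.0003  0.276  -0.9612]]
O-crown along x,y,z 0.0013855824067987841 -0.009123255864026729 0.09549470292971127
foot gap along n (mm) 59.304174313583744 foot middle offset from crown along foot y (mm) 17.582712950016457
310 180
```

View pics/g12.png

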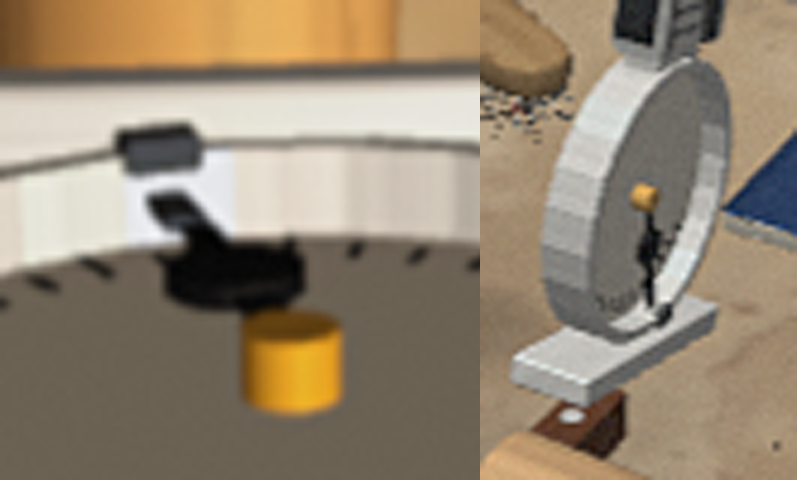

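View pics/side12.png

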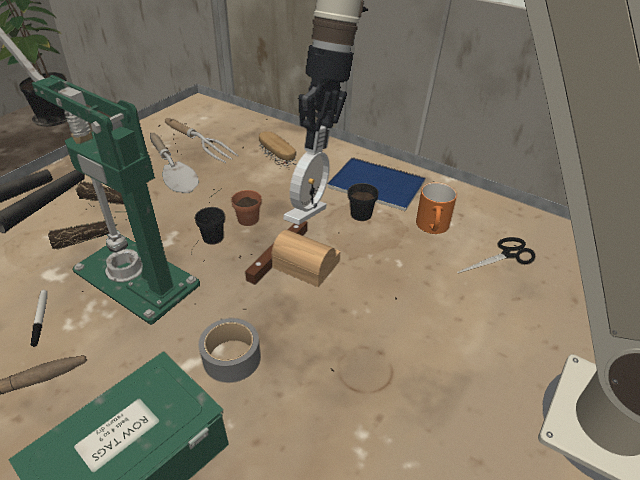

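```bash
cat > ov.py <<'E'
from h import *
import sys
n=sys.argv[1]; yw=.0725
z=np.load('side%s.npz'%n);p,R=z['p'],z['R'];O=p+R[:,2]*.2996
G=np.stack([-R[:,0],R[:,1],-R[:,2]],1)
im=cv2.resize(z['im'][:,:,::-1],None,fx=5,fy=5,interpolation=cv2.INTER_CUBIC)
def L(P,c):
    q=(proj('side',P)+.5)*5-.5; cv2.polylines(im,[np.round(q).astype(np.int32)],False,c,1,cv2.LINE_AA)
for zz in (0,.012): L(O+np.array([[-.017,-.055,zz],[.017,-.055,zz],[.017,.055,zz],[-.017,.055,zz],[-.017,-.055,zz]])@G.T,(0,0,255))
L(O+np.array([[-.017,0,0],[-.017,0,.012],[-.010,0,.012]])@G.T,(0,255,0))
a=np.linspace(0,2*np.pi,60); L(O+np.stack([a*0-.010,.056*np.sin(a),.067-.056*np.cos(a)],1)@G.T,(255,0,0))
T=np.array([[np.cos(yw),-np.sin(yw),0],[np.sin(yw),np.cos(yw),0],[0,0,1]]);o=np.array([.6115,-.0245,0])
b=np.linspace(0,np.pi,30)
for x in (-.055,.055): L(o+np.r_[[[x,.045,0]],np.stack([b*0+x,.010+.035*np.cos(b),.035+.035*np.sin(b)],1),[[x,-.025,.03],[x,-.045,.03],[x,-.045,0]]]@T.T,(255,0,255))
L(o+np.array([[-.055,.01,.07],[.055,.01,.07]])@T.T,(255,255,0))
c=((proj('side',O)[0])*5).astype(int); x0=max(c[0]-400,0);y0=max(c[1]-260,0)
cv2.imwrite('pics/ov%s.png'%n,im[y0:y0+560,x0:x0+760])
E
python3 ov.py 12
```

```text
(no output)
```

View pics/ov12.png

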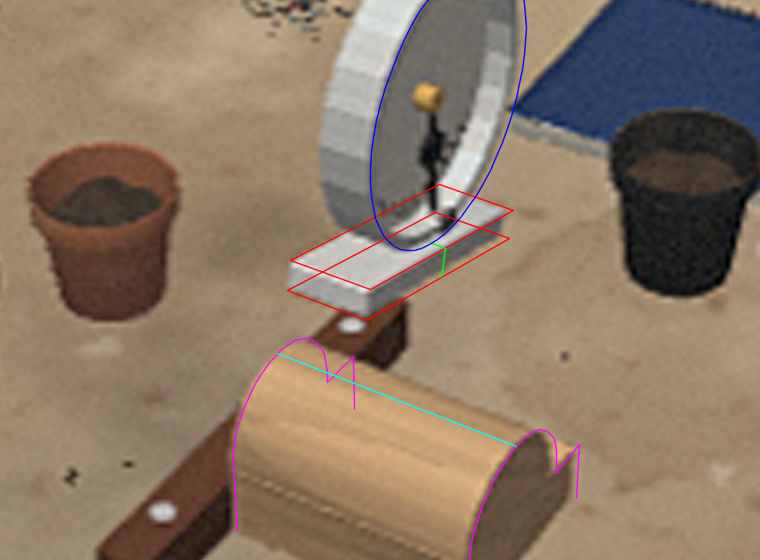

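Request:
jog_arm --offset '[[0, -0.9, 1.0], [0, -0.9, 1.5], [0, 0, 1.5], [0, 0, 0.8], [0, 0, 0.3], [0, 0, 0.2], [0, 0, 0], [0, 0, 0]]' --dr '[[0, 0, 0], [0, 0, 0], [0, 0, 0], [0, 0, 0], [0, 0, 0], [0, 0, 0], [0, 0, 0], [0, 0, 0]]' --hand '[1, 1, 1, 1, 1, 1, 1, 1]'

```text
t: 16.07
eef_pos: [0.6193, -0.1089, 0.3632]
ee_rot: [[-0.997, -0.071, -0.019], [-0.073, 0.959, 0.275], [-0.002, 0.276, -0.961]]
ft_force: [-0.2, -0.2, -3.0]
grip_width: 0.39
```

```bash
python3 g.py 13; python3 ov.py 13
```

```text
16.1667 [ 0.6193 -0.109   0.3634] yaw 0.073218214450951 tilt 0.2793663118855997 F [-0.1947 -0.2217 -3.4159] [-0.5193 -0.0553  0.012 ] 0.39285613280624554
[[-0.9973 -0.0708 -0.0184]
 [-0.0732  0.9586  0.2751]
 [-0.0019  0.2757 -0.9612]]
O-crown along x,y,z 0.002141027922191712 -0.01220718620215768 0.04042021351266287
foot gap along n (mm) 7.215717573822313 foot middle offset from crown along foot y (mm) -0.590854894452411
311 203
```

View pics/ov13.png

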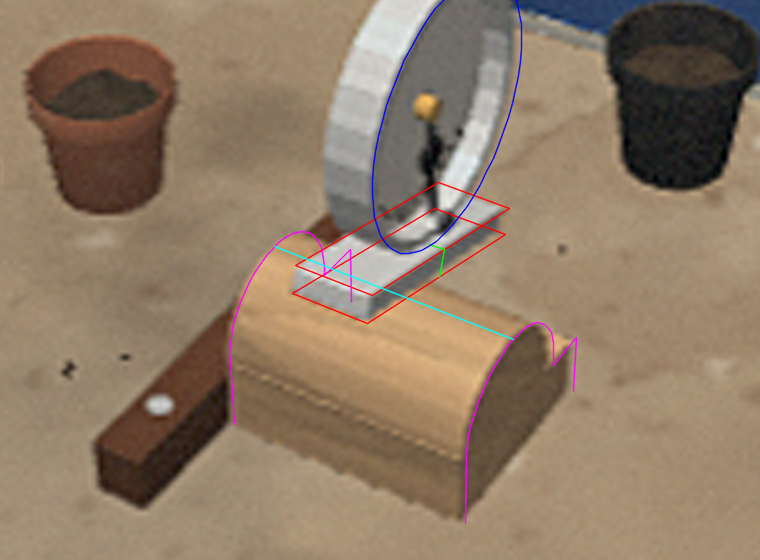

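View pics/wrist13.png

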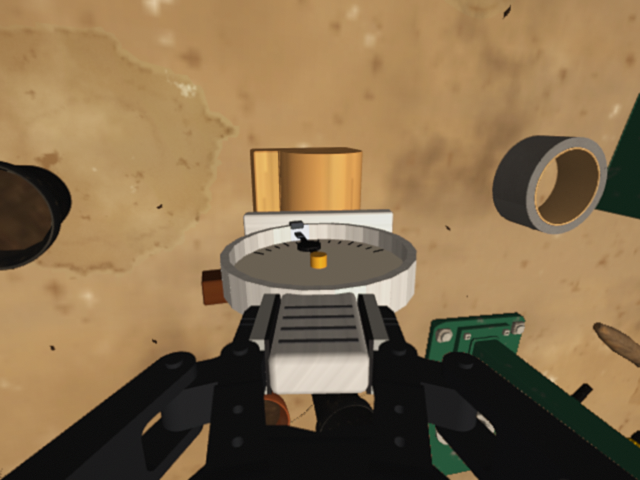

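Run:
```python
from h import *
np.set_printoptions(precision=4,suppress=True)
for n in ('12','13'):
    z=np.load(f'wrist{n}.npz');p,R=z['p'],z['R'];X=scene('wrist',z)
    print(n,fit(X[X[:,2]<.073],sd_timber,[.612,-.024,.072],rad=.09))
    G=np.stack([-R[:,0],R[:,1],-R[:,2]],1); q=(X-p-R[:,2]*.2996)@G
    m=(q[:,2]>.009)&(q[:,2]<.016)&(q[:,0]>-.019)&(q[:,0]<-.011)&(abs(q[:,1])<.07); f=q[m]
    print(m.sum(),'foot y',np.percentile(f[:,1],[.5,1,99,99.5]),'z',np.median(f[:,2]),np.polyfit(f[:,1],f[:,2],1))
    m=(q[:,2]>.003)&(q[:,2]<.010)&(q[:,0]>-.022)&(q[:,0]<-.012)&(abs(q[:,1])<.07); f=q[m]
    if m.sum(): print('face x',np.median(f[:,0]),np.polyfit(f[:,1],f[:,0],1))
```

```text
12 (array([ 0.6107, -0.0247,  0.0717, -0.0005]), 6056, np.float64(0.0006273134597800503))
1383 foot y [-0.0554 -0.0546  0.052   0.0527] z 0.011719158090224968 [-0.0029  0.0117]
face x -0.01730620748407322 [-0.0195 -0.0173]
13 (array([ 0.6107, -0.0247,  0.0708, -0.0005]), 6733, np.float64(0.0005891165378944173))
1378 foot y [-0.0553 -0.0547  0.052   0.0525] z 0.01171281547711758 [-0.0034  0.0117]
face x -0.017267916008429005 [-0.0198 -0.0173]
```

Request:
jog_arm --offset '[[0, 0.2, 0.2], [0, 0, 0.2], [0, 0, 0.1], [0, 0, 0.1], [0, 0, 0], [0, 0, 0]]' --dr '[[0, 0, 0.015], [0, 0, 0], [0, 0, 0], [0, 0, 0], [0, 0, 0], [0, 0, 0]]' --hand '[1, 1, 1, 1, 1, 1]'

```text
t: 16.67
eef_pos: [0.6188, -0.1052, 0.3571]
ee_rot: [[-0.998, -0.055, -0.02], [-0.059, 0.959, 0.276], [0.004, 0.276, -0.961]]
ft_force: [0.1, 0.2, -2.7]
grip_width: 0.387
```

Request:
jog_arm --offset '[[0, 0, 0.1], [0, 0, 0]]' --dr '[[0, 0, 0], [0, 0, 0]]' --hand '[1, 1]'

```text
t: 16.83
eef_pos: [0.6188, -0.1051, 0.3568]
ee_rot: [[-0.998, -0.055, -0.019], [-0.059, 0.96, 0.275], [0.003, 0.276, -0.961]]
ft_force: [0.2, -0.7, -1.1]
grip_width: 0.391
```

```bash
python3 g.py 14
```

```text
16.9333 [ 0.6188 -0.1051  0.3568] yaw 0.058598149253814125 tilt 0.2797061154571722 F [-0.3909 -1.4341 -0.7442] [-0.4884  0.077   0.0967] 0.3922427001219404
[[-0.9983 -0.0554 -0.0193]
 [-0.0586  0.9595  0.2754]
 [ 0.0033  0.2761 -0.9611]]
O-crown along x,y,z 0.001610254038558866 -0.008266785124788529 0.03382279153927828
foot gap along n (mm) -0.21052941215996684 foot middle offset from crown along foot y (mm) 1.4152272363116065
310 207
```

View pics/g14.png

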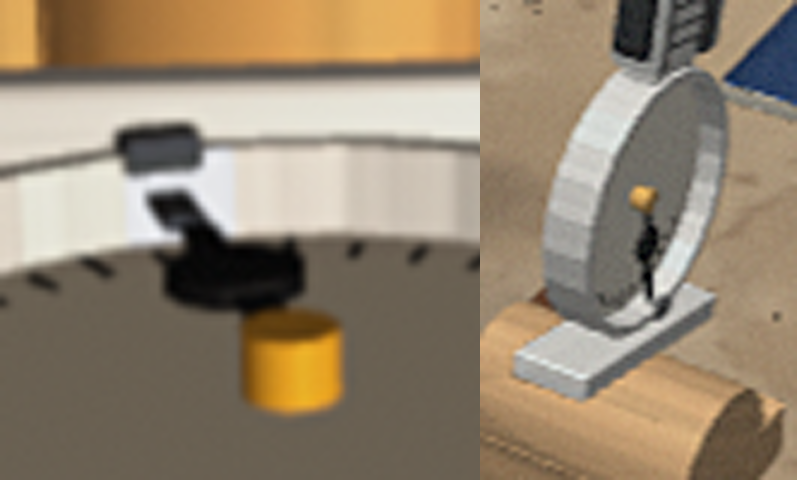

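Run:
```python
from h import *
z=np.load('wrist11.npz');z1=np.load('wrist14.npz')
f=lambda z:cv2.resize(z['im'][216:256,288:328],None,fx=10,fy=10,interpolation=cv2.INTER_CUBIC)
o=np.hstack([f(z),f(z1)])[:,:,::-1].copy(); cv2.imwrite('pics/m14.png',o)
z=np.load('side14.npz');z1=np.load('side13.npz')
o=np.hstack([cv2.resize(z['im'][185:245,285:325],None,fx=9,fy=9,interpolation=cv2.INTER_CUBIC),cv2.resize(z1['im'][185:245,285:325],None,fx=9,fy=9,interpolation=cv2.INTER_CUBIC)])
cv2.imwrite('pics/n14.png',o[:,:,::-1])
```

```text
(no output)
```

View pics/m14.png

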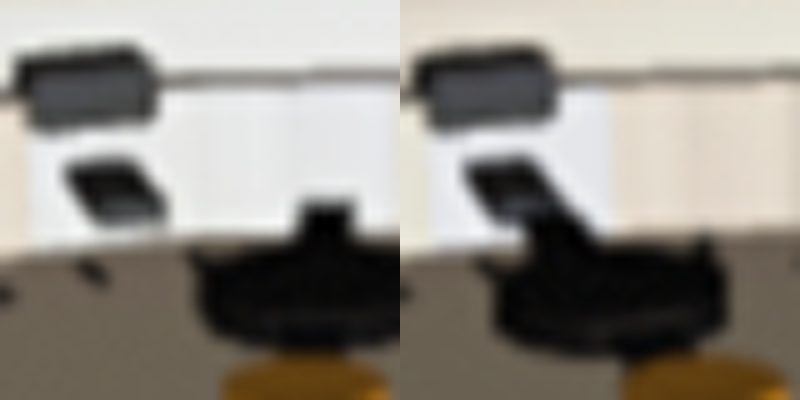

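View pics/n14.png

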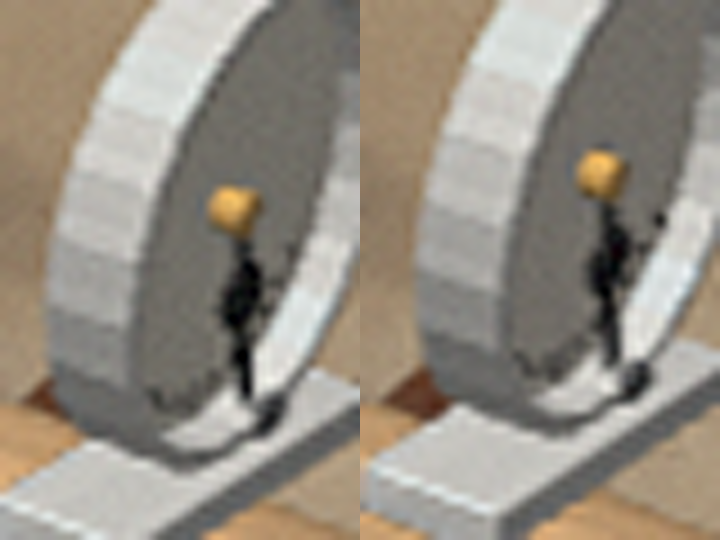

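```bash
cat > mk.py <<'E'
from h import *
import sys
np.set_printoptions(precision=3,suppress=True)
S=16;x0,y0,w,h=288,216,36,34
def tile(n):
    z=np.load(f'wrist{n}.npz'); return cv2.resize(z['im'][y0:y0+h,x0:x0+w],None,fx=S,fy=S,interpolation=cv2.INTER_CUBIC)[:,:,::-1].copy()
def pj(P,dy=-.0013):  # gauge-frame pts -> wrist px, fixed in tool
    P=np.atleast_2d(P)+[0,dy,0]
    t=np.stack([-P[:,0],P[:,1],.2996-P[:,2]],1)
    return proj('wrist',t,np.zeros(3),np.eye(3))
def seg(im,a,xn,hw,r0,r1,col,dy):
    s,c=np.sin(a),np.cos(a)
    for sg in (-hw,hw):
        pts=np.array([[xn,-r*s+sg*c,.067-r*c-sg*s] for r in (r0,r1)])
        q=((pj(pts,dy)-[x0,y0]+.5)*S).astype(int); cv2.line(im,tuple(map(int,q[0])),tuple(map(int,q[1])),col,1,cv2.LINE_AA)
    pts=np.array([[xn,-r1*s+sg*c,.067-r1*c-sg*s] for sg in (-hw,hw)]); q=((pj(pts,dy)-[x0,y0]+.5)*S).astype(int); cv2.line(im,tuple(map(int,q[0])),tuple(map(int,q[1])),col,1,cv2.LINE_AA)
if __name__=='__main__':
    n=sys.argv[1]; am=float(sys.argv[2]); an=float(sys.argv[3]); xn=float(sys.argv[4]); xm=float(sys.argv[5]); dy=float(sys.argv[6])
    im=tile(n); seg(im,an,xn,.0018,.015,.04,(0,255,0),dy); seg(im,am,xm,.0025,.050,.04,(0,0,255),dy)
    cv2.imwrite(f'pics/mk{n}_{sys.argv[7]}.png',im)
E
python3 mk.py 10 .28 0 -.004 -.004 0 a
python3 - <<'E'
from mk import *
print(pj([[-.004,0,.067],[-.004,0,.027],[-.01,0,.067]],0))
E
```

```text
[[319.954 257.292]
 [319.77  236.798]
 [319.965 247.774]]
```

View pics/mk10_a.png

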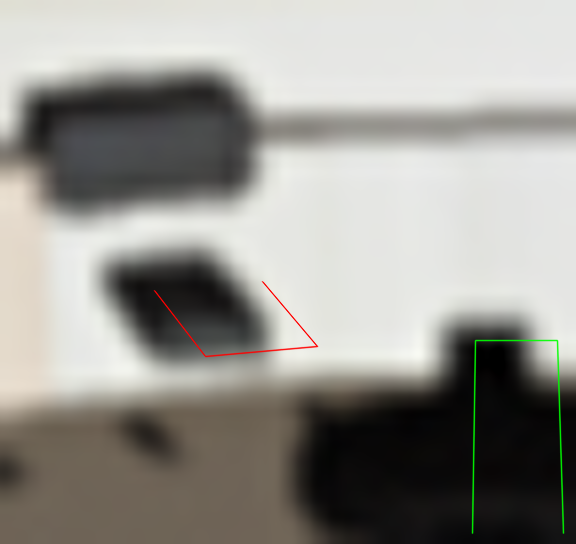

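```bash
python3 mk.py 10 .30 0 -.0052 -.0040 -.00133 b;python3 mk.py 14 .30 .28 -.0052 -.0040 -.00133 b
python3 - <<'E'
import cv2,numpy as np
a=cv2.imread('pics/mk10_b.png');b=cv2.imread('pics/mk14_b.png')
cv2.imwrite('pics/mkb.png',np.hstack([a[:,:400],b[:,:400]]))
E
```

```text
(no output)
```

View pics/mkb.png

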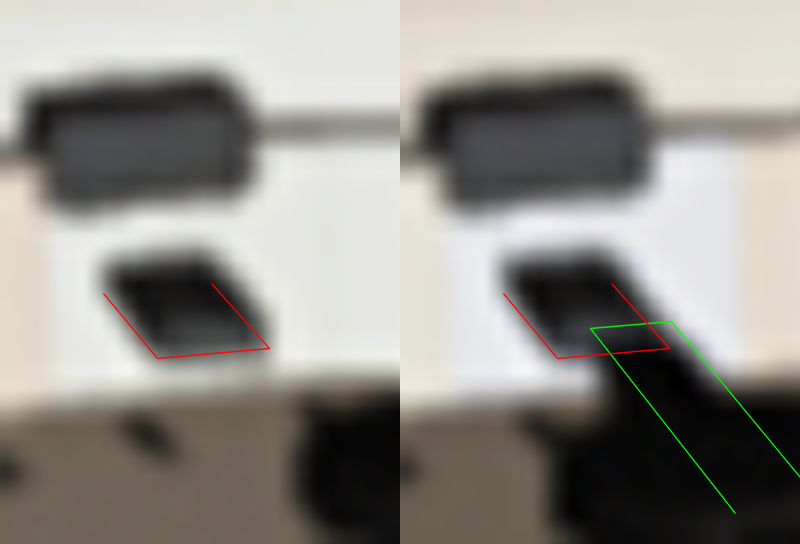

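Run:
```python
from mk import *
for a in (.28,.29,.30,.31,.32):
    for r,x in ((.052,-.011),(.056,-.011),(.054,-.0125)):
        q=(pj([[x,-r*np.sin(a),.067-r*np.cos(a)]],-.00133)-[x0,y0]+.5)*S; print(a,r,x,q)
```

```text
0.28 0.052 -0.011 [[166.596 124.842]]
0.28 0.056 -0.011 [[146.933 102.127]]
0.28 0.054 -0.0125 [[156.082  81.377]]
0.29 0.052 -0.011 [[155.311 125.716]]
0.29 0.056 -0.011 [[134.936 103.043]]
0.29 0.054 -0.0125 [[144.417  82.256]]
0.3 0.052 -0.011 [[144.04  126.622]]
0.3 0.056 -0.011 [[122.952 103.991]]
0.3 0.054 -0.0125 [[132.766  83.167]]
0.31 0.052 -0.011 [[132.784 127.558]]
0.31 0.056 -0.011 [[110.983 104.972]]
0.31 0.054 -0.0125 [[121.13   84.109]]
0.32 0.052 -0.011 [[121.544 128.526]]
0.32 0.056 -0.011 [[ 99.03  105.985]]
0.32 0.054 -0.0125 [[109.51   85.081]]
```

Request:
jog_arm --offset '[[0, -0.25, 0], [0, -0.24, 0], [0, -0.24, 0], [0, 0, 0.1], [0, 0, 0], [0, 0, 0], [0, 0, 0], [0, 0, 0], [0, 0, 0], [0, 0, 0], [0, 0, 0], [0, 0, 0]]' --dr '[[-0.008, 0, 0], [-0.007, 0, 0], [-0.007, 0, 0], [0, 0, 0], [0, 0, 0], [0, 0, 0], [0, 0, 0], [0, 0, 0], [0, 0, 0], [0, 0, 0], [0, 0, 0], [0, 0, 0]]' --hand '[1, 1, 1, 1, 1, 1, 1, 1, 1, 1, 1, 1]'

```text
t: 17.93
eef_pos: [0.6192, -0.1118, 0.3547]
ee_rot: [[-0.998, -0.055, -0.019], [-0.058, 0.953, 0.298], [0.002, 0.298, -0.954]]
ft_force: [-1.3, -0.8, 6.0]
grip_width: 0.389
```

```bash
python3 g.py 15
cat > ft.py <<'E'
from h import *
import sys
np.set_printoptions(precision=4,suppress=True)
for n in sys.argv[1:]:
    z=np.load(f'wrist{n}.npz');p,R=z['p'],z['R'];X=scene('wrist',z)
    print(n,fit(X[X[:,2]<.073],sd_timber,[.612,-.024,.072],rad=.09))
    G=np.stack([-R[:,0],R[:,1],-R[:,2]],1); q=(X-p-R[:,2]*.2996)@G
    m=(q[:,2]>.009)&(q[:,2]<.016)&(q[:,0]>-.019)&(q[:,0]<-.011)&(abs(q[:,1])<.07); f=q[m]
    print(m.sum(),'foot y',np.percentile(f[:,1],[.5,1,99,99.5]),'z',np.polyfit(f[:,1],f[:,2],1))
    m=(q[:,2]>.003)&(q[:,2]<.010)&(q[:,0]>-.022)&(q[:,0]<-.012)&(abs(q[:,1])<.07); f=q[m]
    print('face x',np.polyfit(f[:,1],f[:,0],1))
E
python3 ft.py 14 15; for n in 14 15; do python3 mk.py $n .302 .302 -.0052 -.0040 -.00133 c; done;  python3 - <<'E'
import cv2,numpy as np
a=cv2.imread('pics/mk14_c.png');b=cv2.imread('pics/mk15_c.png')
cv2.imwrite('pics/mkc.png',np.hstack([a[:,:400],b[:,:400]]))
E
```

```text
18.0333 [ 0.6192 -0.1118  0.3547] yaw 0.05836449924756204 tilt 0.3031647679458953 F [-0.8105  0.2034  4.9414] [0.2372 0.3626 0.1137] 0.3881833445273291
[[-0.9983 -0.0551 -0.0192]
 [-0.0583  0.9528  0.2979]
 [ 0.0019  0.2985 -0.9544]]
O-crown along x,y,z 0.0020425240099112996 -0.008208885524576293 0.03377734465803259
foot gap along n (mm) -0.3172916932266956 foot middle offset from crown along foot y (mm) 2.2790976329940564
310 207
14 (array([ 0.6107, -0.0247,  0.0706, -0.0005]), 6758, np.float64(0.0006321479922392979))
1408 foot y [-0.0553 -0.0545  0.0519  0.0528] z [-0.0016  0.0117]
face x [-0.0194 -0.0174]
15 (array([ 0.6106, -0.0247,  0.07  , -0.0005]), 6824, np.float64(0.0006508347226894528))
1434 foot y [-0.0553 -0.0544  0.052   0.0526] z [-0.0013  0.0118]
face x [-0.0194 -0.0176]
```

View pics/mkc.png

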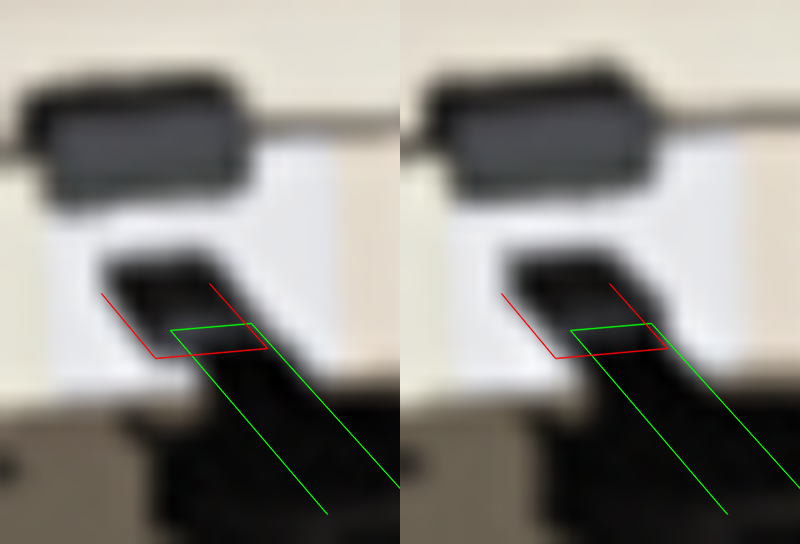

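View pics/g15.png

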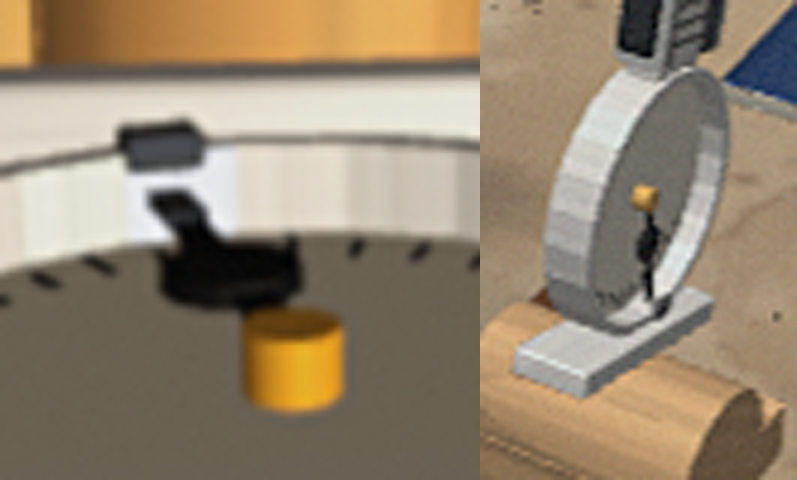

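Run:
```python
from h import *
def edges(n,row,bgk=None):
    g=cv2.cvtColor(np.load(f'wrist{n}.npz')['im'],cv2.COLOR_RGB2GRAY).astype(float)[row,285:345]
    x=np.arange(285,345,.05); g=np.interp(x,np.arange(285,345),g); d=g<130
    c=np.flatnonzero(np.diff(d.astype(int)));return [round(float(x[i]),2) for i in c]
for n in ('10','11','12','13','14','15'):
    print(n,{r:edges(n,r) for r in range(231,241)})
```

```text
10 {231: [], 232: [294.75, 301.15], 233: [294.1, 302.15], 234: [294.35, 302.95], 235: [295.0, 303.6], 236: [295.6, 304.0, 315.8, 320.15], 237: [296.4, 303.95, 315.25, 320.55], 238: [297.9, 299.85, 315.15, 320.8], 239: [314.4, 322.4], 240: [302.85, 342.45]}
11 {231: [], 232: [294.85, 301.1], 233: [294.15, 301.95], 234: [294.35, 302.7], 235: [294.95, 303.55], 236: [295.65, 304.0, 317.95, 322.4], 237: [296.4, 303.9, 317.4, 322.85], 238: [297.95, 299.4, 317.15, 323.0], 239: [316.25, 324.1], 240: [302.85, 342.55]}
12 {231: [], 232: [294.7, 300.55], 233: [294.0, 301.65], 234: [294.25, 302.65], 235: [294.65, 303.45], 236: [295.4, 304.2], 237: [296.4, 305.3], 238: [298.05, 306.4], 239: [299.8, 307.65, 316.6, 319.7, 327.2, 330.25], 240: [299.45]}
13 {231: [], 232: [294.7, 300.6], 233: [293.9, 301.7], 234: [294.1, 302.65], 235: [294.6, 303.45], 236: [295.35, 304.25], 237: [296.35, 305.0], 238: [297.9, 305.7], 239: [299.55, 306.85, 316.55, 319.95, 326.95, 330.45], 240: [299.25]}
14 {231: [], 232: [294.45, 301.15], 233: [294.05, 302.0], 234: [294.35, 302.7], 235: [294.9, 303.45], 236: [295.6, 304.25], 237: [296.4, 305.35], 238: [298.05, 306.35], 239: [299.6, 307.55, 316.15, 319.85, 322.35, 331.95], 240: [299.3]}
15 {231: [], 232: [294.45, 301.45], 233: [294.3, 302.45], 234: [294.45, 303.45], 235: [295.35, 303.95], 236: [296.35, 304.2], 237: [297.2, 304.6], 238: [298.05, 305.5], 239: [298.5, 307.35, 308.7, 337.35], 240: [298.1]}
```

Request:
jog_arm --offset '[[0, 0, 0], [0, 0, 0], [0, 0, 0], [0, 0, 0], [0, 0, 0], [0, 0, 0]]' --dr '[[0, 0, 0], [0, 0, 0], [0, 0, 0], [0, 0, 0], [0, 0, 0], [0, 0, 0]]' --hand '[1, 1, 1, 1, 1, 1]'

```text
t: 18.53
eef_pos: [0.6192, -0.1118, 0.3548]
ee_rot: [[-0.998, -0.055, -0.019], [-0.058, 0.953, 0.298], [0.002, 0.298, -0.954]]
ft_force: [-1.3, 0.3, 6.6]
grip_width: 0.387
```

```bash
python3 g.py 16; python3 ft.py 16; python3 ov.py 16
python3 - <<'E'
from h import *
np.set_printoptions(precision=4,suppress=True)
g=cv2.cvtColor(np.load('wrist16.npz')['im'],cv2.COLOR_RGB2GRAY).astype(float)
for r in range(233,240):
    x=np.arange(285,345,.05); d=np.interp(x,np.arange(285,345),g[r,285:345])<130; print(r,[round(float(x[i]),2) for i in np.flatnonzero(np.diff(d.astype(int)))][:2])
X=scene('side',np.load('side16.npz'))
print('stop',fit(X,sd_stop,[.679,-.015,.072])); print('timber',fit(X[X[:,2]<.06],sd_timber,[.612,-.024,.072],rad=.09))
for q in ('side0','side16'):
    X=scene('side',np.load(q+'.npz'))
    for n,b in dict(tape=(.5,.65,.15,.3,.04,.06),pot=(.55,.67,-.31,-.19,.055,.08),mug=(.38,.53,-.39,-.25,.08,.1)).items():
        m=(X[:,0]>b[0])&(X[:,0]<b[1])&(X[:,1]>b[2])&(X[:,1]<b[3])&(X[:,2]>b[4])&(X[:,2]<b[5]); print(q,n,X[m].mean(0))
E
```

```text
18.6333 [ 0.6192 -0.1118  0.3547] yaw 0.05832370946058729 tilt 0.3031191988166382 F [-1.3795 -0.5695  5.5051] [0.2739 0.4083 0.1124] 0.3926540727521667
[[-0.9983 -0.0551 -0.0193]
 [-0.0583  0.9528  0.2979]
 [ 0.0019  0.2985 -0.9544]]
O-crown along x,y,z 0.0020535957288199897 -0.008240480311728571 0.033762527522410574
foot gap along n (mm) -0.3219104328520614 foot middle offset from crown along foot y (mm) 2.243189823442682
310 207
16 (array([ 0.6107, -0.0247,  0.0711, -0.0005]), 6822, np.float64(0.0006387731057964473))
1448 foot y [-0.0551 -0.0545  0.052   0.0525] z [-0.0008  0.0118]
face x [-0.02   -0.0176]
233 [294.3, 302.45]
234 [294.45, 303.45]
235 [295.35, 303.95]
236 [296.35, 304.2]
237 [297.2, 304.6]
238 [298.05, 305.5]
239 [298.5, 307.4]
stop (array([ 0.6786, -0.0144,  0.0582, -0.0003]), 509, np.float64(0.001462096932327028))
timber (array([ 0.6134, -0.023 ,  0.0715, -0.001 ]), 1453, np.float64(0.0011941351420990934))
side0 tape [0.577  0.2465 0.0463]
side0 pot [ 0.6092 -0.2369  0.0609]
side0 mug [ 0.4537 -0.298   0.0854]
side16 tape [0.5771 0.2464 0.0463]
side16 pot [ 0.6085 -0.2372  0.061 ]
side16 mug [ 0.4536 -0.2972  0.0855]
```

View pics/ov16.png

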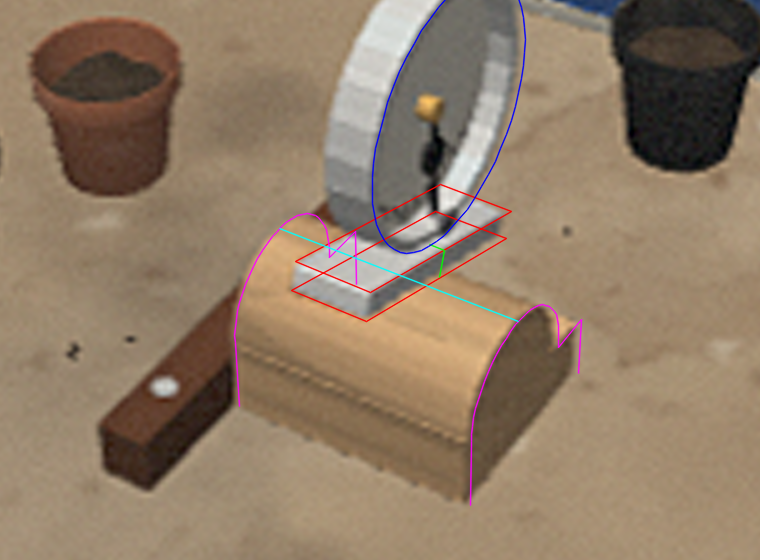

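```bash
python3 -c "
from rig import robot
print(robot.job_done()); s=robot.read_state(); print(s['t'],s['ft_force'])"
```

```text
the job is handed in; nothing more can be done
None
the job is handed in; nothing more can be done
```

I slid the timber to the stop and set the gauge across its crown. The pointer is on the mark as closely as I could read it. I handed the job in at about 18.6 s of the 56 s allowed, with the arm still gripping the gauge.

**Timber:** My first push left it about 0.045 rad out of square, with a gap at the shoulder end. I pushed it again, low on the shoulder side, until it resisted at the stop. After that the timber's yaw measured 0.070–0.074 rad against 0.068–0.075 rad for the stop. It did not move again.

**Gauge:** It is gripped by its tab, with the middle of the foot about 1 mm from the crown line. It is turned within about 0.015 rad of square across the ridge. It presses with roughly 8–9 N, of which about 2.7 N is sideways friction. That was steady over the last 0.6 s.

**Pointer and mark:** The tilt is 0.303 rad and I read the mark at about 0.30 rad. In the wrist picture the needle and clip are in line, to within about 0.01 rad.

**Bystanders:** The mug, tape and pot are within 1 mm of where they started.

**Checks that disagreed:**
- **Camera offsets:** The cameras differed by a few millimetres on absolute position: the top camera put the timber up to 10 mm farther forward than the wrist camera.
- **Last stop fit:** The final side-camera fit of the stop gave a yaw of 0.058 rad. It was partly hidden by the gauge, so I relied on the earlier unobstructed fits.

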